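# Two-pass reading of keyed connector shells

### The arm

A 6-joint arm with a two-finger parallel gripper is mounted at the origin on the work surface. World frame = base frame: x ahead of the robot, y to its left, z up, the work surface at z = 0. Lengths are in m, angles in rad, forces in N, time in s.
With the tool pointing down it reaches from about 0.225 to 0.875 m from the base axis. Payload 3.4 kg.
Tool frame: the origin (TCP) lies on the mounting face of the last link; the fingertips stand 173 mm ahead of it and the grasp point (between the pads) lies 155 mm ahead of it; z points along the fingers, y is the line along which they close (so a half turn about z gives the same grasp; the last joint's range is limited). The gripper opens to 85 mm and grips with 20 to 120 N. Pads are 22 mm wide; open, the fingers measure 114 mm over their backs; the gripper's body (76 mm by 85 mm) begins 54 mm behind the grasp point. The pads swing forward as they close: fully open they stand 13 mm farther back than shut.
Start: joints at [1.063, 0.276, 1.505, -0, 1.361, -0.121], TCP at [0.217, 0.533, 0.405] pointing down, gripper open.
Joint ranges: [-2.89, 2.89], [-0.75, 2.08], [0.22, 2.7], [-1.18, 4.32], [0.11, 2.71], [-2.7, 2.7]. Speed limits (rad/s): [2.57, 2.57, 3.14, 3.14, 3.14, 3.14].

### API

Orientations are given as a unit quaternion [w, x, y, z].
In Python, from rig import manip gives the robot as it stands.
- The arm moves only by the tool carry_out, never from a script. Its arguments are lists of equal length, an entry for each row: "linear": the shift along the world's x, y, z each as a share of 500 mm, from -1 to 1, a list of three; "angular": the turn, a rotation vector about the world's x, y, z each as a share of 0.08 rad, from -1 to 1, a list of three; "hand": the opening, from 0 (shut) to 1 (fully open). In form: {"linear": [[x, y, z], ...], "angular": [[rx, ry, rz], ...], "hand": [hand, ...]}. A call has 1 to 8 rows; each row shifts and turns the commanded pose from where the row before left it; what a row does not reach is not made up. A row lasts 1/12 s, in which the tool goes at most 41.7 mm and 7.16 degrees, less where a joint would pass 70% of its speed; a pose out of reach is approached as far as the arm can. A call with a number of a shift or a turn outside -1 to 1 is refused whole. A call with a gripper value outside its range is refused whole. The fingers move at their own pace and stop on an object; "force" is the grip in N (left out, the last holds). Time passes only in rows, so rows that do not move let the fingers close. It gives the time, the measured TCP pose, the force, the opening and the grip force at its end, in the units of the state.
- manip.get_state(): the state, without advancing time (a new reading comes with each control period).
- manip.get_image(name): name is "scene" or "top"; returns the picture (384x512x3 uint8, red, green, blue); there is no depth.
- manip.camera_params(name): a dict with "fx", "fy", "cx", "cy" (pixels), "k1" (the pictures are not rectified: a ray, as slopes to the right and down, at radius r is drawn at 1 + k1 r^2 times it, then the intrinsics apply), "view" (4x4, takes a point from world to camera coordinates). Camera axes: x right, y down, z forward; pixel columns grow to the right and rows downward; lengths in m; the calibration is good to about 2 mm. A picture is of the moment at which its call begins. camera_params takes no time and is no camera call.
- manip.sign_off(): hands the job in; it is judged then, once.
The state is a dict: "clock": time; "qpos": joint angles; "qd": joint speeds; "effort": joint torques, N m; "position": TCP position; "ee_rot": TCP orientation; "contact_force": force on the tool from outside, world axes, zero at the start; "moment": the same for the moment, N m; "width": finger opening in m; "gripper_force": force on a finger pad.
Only numpy, scipy, OpenCV 4.12 (cv2) and the standard library are available. Lean on these libraries where they do the work, as an engineer would, in place of code of your own. Each camera call takes 0.05 s, during which the arm holds its last target. There are 200 camera calls.

### The job

Lift the empty black tray off the reader fixture and lay it flat on the lilac mat, then stand every connector shell inside a printed ring of its own on the fixture, with its blade pointing squarely at the white reader bar. When all of them are so, throw the lever fully over to start the first pass; leaving the lever over, turn every shell half round in its ring so that its blade points squarely away from the bar, and then throw the lever fully back. Leave everything else on the table where it is and all shells upright in their rings.

Things in the scene. Friction and masses are not known exactly. Their poses are not given: they have to be found in the camera images.
- fixture: reader fixture, screwed down: a dull teal bed plate 200 mm (its x) by 370 mm (its y), 4 mm thick, with a white reader bar along its whole far edge, 34 mm deep, its top 46 mm above the table, its face 75 mm in +x from the line of rings. The bed reaches from x = -88 to +112 mm. Origin: on the table under the middle ring; its x axis points squarely at the bar, z up.
- ring0 (a point): centre of printed ring 0 on the bed's top (4 mm above the table); the white ring is 74 mm inside; short white lines point from it at the bar and away from it. The rings stand 115 mm apart along the fixture's y; axes as the fixture's.
- ring1 (a point): centre of printed ring 1 on the bed's top (4 mm above the table); the white ring is 74 mm inside; short white lines point from it at the bar and away from it. The rings stand 115 mm apart along the fixture's y; axes as the fixture's.
- ring2 (a point): centre of printed ring 2 on the bed's top (4 mm above the table); the white ring is 74 mm inside; short white lines point from it at the bar and away from it. The rings stand 115 mm apart along the fixture's y; axes as the fixture's.
- shell0: connector shell standing upright (2 or 3 of the three are there; None if absent): round body 40 mm across, 85 mm tall, on a foot 54 mm across, 8 mm thick, with one dark steel blade on its side, 6 mm thick, from 6 to 40 mm high, its end 48 mm from the axis. Plain round above 40 mm: grip it there from any side. 0.18 kg. Origin: centre of the underside; x axis along the blade, z up.
- shell1: connector shell standing upright (2 or 3 of the three are there; None if absent): round body 40 mm across, 85 mm tall, on a foot 54 mm across, 8 mm thick, with one dark steel blade on its side, 6 mm thick, from 6 to 40 mm high, its end 48 mm from the axis. Plain round above 40 mm: grip it there from any side. 0.18 kg. Origin: centre of the underside; x axis along the blade, z up.
- shell2: connector shell standing upright (2 or 3 of the three are there; None if absent): round body 40 mm across, 85 mm tall, on a foot 54 mm across, 8 mm thick, with one dark steel blade on its side, 6 mm thick, from 6 to 40 mm high, its end 48 mm from the axis. Plain round above 40 mm: grip it there from any side. 0.18 kg. Origin: centre of the underside; x axis along the blade, z up.
- blade0 (a point): outer end of the blade of shell 0, 48 mm from its axis, 23 mm above its underside
- blade1 (a point): outer end of the blade of shell 1, 48 mm from its axis, 23 mm above its underside
- blade2 (a point): outer end of the blade of shell 2, 48 mm from its axis, 23 mm above its underside
- tray: empty black moulded tray, 90 mm (its x) by 150 mm (its y), 0.2 kg, lying on the fixture's bed over the rings. Floor 6 mm thick, rim 12 mm high and 4 mm thick, with a grip rib along its middle: 14 mm thick (x), 90 mm long (y), its top 50 mm above the underside. Origin: centre of the underside, z up.
- mat: thin lilac mat, 190 mm (its x) by 160 mm (its y), 2 mm thick, fixed on the table. Origin: centre of its underside, on the table.
- lever_base: white block that carries the lever, screwed down; origin at the centre of its underside; the lever leans to its -x at the start and swings over to its +x.
- lever_tip (a point): tip of the black toggle lever, a stick 80 mm long with a ball 26 mm across centred on this point; it pivots 22 mm above the underside of its block (70 x 50 x 25 mm)
- lever (a joint): lever angle in rad: about 0 to 0.1 at the start (back, leaning to its block's -x), 1.0 when fully over (leaning to +x, equally far from upright); it stays where it is left and a push of a few newtons moves it
- tape: roll of pale tape, 86 mm across, 24 mm high, lying flat; not part of the job
- mouse: black computer mouse, about 90 x 60 x 35 mm; not part of the job
- screwdriver: grey-handled screwdriver lying on the table, 160 mm long; not part of the job
- cleaner: white jar with a lid, 56 mm across, 75 mm tall; not part of the job
- cup: white cup, 72 mm across, 85 mm tall; not part of the job
- capbox: open blue plastic box, 100 x 140 x 40 mm; not part of the job
Not all that is in view belongs to the job. What is shaped like the shell2 but blue is not meant. Leave any orange look-alike of the shell0 alone.

How it is judged:
On the way, in this order (a step that is already met when the one before it is completed fails the run):
1. the tray lies flat on the mat (x of tray in the frame of mat between -0.05 and 0.05 m and y of tray in the frame of mat between -0.045 and 0.045 m and angle between tray's own z axis and vertical below 0.1 rad and height (world z) of tray below 0.008 m and linear speed of tray below 0.02 m/s), for 0.2 s.
2. every shell stands in a ring with its blade towards the bar, lever still back ((horizontal distance between shell0 and ring0 below 0.011 m or horizontal distance between shell0 and ring1 below 0.011 m or horizontal distance between shell0 and ring2 below 0.011 m) and angle between the x axis of each of shell0, shell1, shell2 and the x axis of fixture, either way round below 0.2 rad and angle between each of shell0, shell1, shell2's own z axis and vertical below 0.1 rad and z of each of shell0, shell1, shell2 in the frame of fixture below 0.009 m and x of each of blade0, blade1, blade2 in the frame of fixture above 0.02 m and (horizontal distance between shell1 and ring0 below 0.011 m or horizontal distance between shell1 and ring1 below 0.011 m or horizontal distance between shell1 and ring2 below 0.011 m) and (horizontal distance between shell2 and ring0 below 0.011 m or horizontal distance between shell2 and ring1 below 0.011 m or horizontal distance between shell2 and ring2 below 0.011 m) and value of joint lever below 0.15 rad), for 0.3 s.
3. lever thrown fully over while every shell faces the bar ((horizontal distance between shell0 and ring0 below 0.011 m or horizontal distance between shell0 and ring1 below 0.011 m or horizontal distance between shell0 and ring2 below 0.011 m) and angle between the x axis of each of shell0, shell1, shell2 and the x axis of fixture, either way round below 0.2 rad and angle between each of shell0, shell1, shell2's own z axis and vertical below 0.1 rad and z of each of shell0, shell1, shell2 in the frame of fixture below 0.009 m and x of each of blade0, blade1, blade2 in the frame of fixture above 0.02 m and (horizontal distance between shell1 and ring0 below 0.011 m or horizontal distance between shell1 and ring1 below 0.011 m or horizontal distance between shell1 and ring2 below 0.011 m) and (horizontal distance between shell2 and ring0 below 0.011 m or horizontal distance between shell2 and ring1 below 0.011 m or horizontal distance between shell2 and ring2 below 0.011 m) and value of joint lever above 0.85 rad), for 0.2 s.
4. every shell turned half round in its ring, lever still over ((horizontal distance between shell0 and ring0 below 0.011 m or horizontal distance between shell0 and ring1 below 0.011 m or horizontal distance between shell0 and ring2 below 0.011 m) and angle between the x axis of each of shell0, shell1, shell2 and the x axis of fixture, either way round below 0.2 rad and angle between each of shell0, shell1, shell2's own z axis and vertical below 0.1 rad and z of each of shell0, shell1, shell2 in the frame of fixture below 0.009 m and x of each of blade0, blade1, blade2 in the frame of fixture below -0.02 m and (horizontal distance between shell1 and ring0 below 0.011 m or horizontal distance between shell1 and ring1 below 0.011 m or horizontal distance between shell1 and ring2 below 0.011 m) and (horizontal distance between shell2 and ring0 below 0.011 m or horizontal distance between shell2 and ring1 below 0.011 m or horizontal distance between shell2 and ring2 below 0.011 m) and value of joint lever above 0.85 rad), for 0.3 s.
5. lever thrown fully back while every shell faces away from the bar ((horizontal distance between shell0 and ring0 below 0.011 m or horizontal distance between shell0 and ring1 below 0.011 m or horizontal distance between shell0 and ring2 below 0.011 m) and angle between the x axis of each of shell0, shell1, shell2 and the x axis of fixture, either way round below 0.2 rad and angle between each of shell0, shell1, shell2's own z axis and vertical below 0.1 rad and z of each of shell0, shell1, shell2 in the frame of fixture below 0.009 m and x of each of blade0, blade1, blade2 in the frame of fixture below -0.02 m and (horizontal distance between shell1 and ring0 below 0.011 m or horizontal distance between shell1 and ring1 below 0.011 m or horizontal distance between shell1 and ring2 below 0.011 m) and (horizontal distance between shell2 and ring0 below 0.011 m or horizontal distance between shell2 and ring1 below 0.011 m or horizontal distance between shell2 and ring2 below 0.011 m) and value of joint lever below 0.15 rad), for 0.2 s.
At the end, for the whole second after the job is handed in: tray flat on the mat (its centre within 50 mm along and 45 mm across of the mat's centre); every shell upright on the bed within 11 mm of a ring's centre, its blade within 0.2 rad of straight away from the bar; lever below 0.15 rad; all at rest and released (all of step 1 and all of step 5 and linear speed of each of shell0, shell1, shell2 below 0.02 m/s); the robot touches nothing.
It fails at once if something that is not part of the job is pushed aside by 40 mm (distance of any of tape, mouse, screwdriver, cleaner, cup, capbox from where it was at the start of the episode above 0.04 m).
It fails at once if the jar, cup or box is knocked over (angle between any of cleaner, cup, capbox's own z axis and vertical above 0.6 rad).
Of shell0, shell1, shell2 only 2 to 3 are there at a start; the rules pass over those that are not, and their reading is None.
At some moment in a run one of shell0, shell1, shell2 may be knocked a few centimetres aside while the robot is not near it.
It also fails if it takes over 210 s, if anything falls off the work surface, if the arm or the gripper's body presses on something with over 40 N, if the wrist force passes 120 N, or if a joint passes its speed limit or range.

## Working session

There is one attempt and no reset: what is moved stays moved. The work goes in short steps, Python scripts to look and compute and a tool call to move; the robot and the scene stay as the last step left them, time stands still between calls to the robot, and variables do not carry over. Pictures are saved under pics/ and viewed, at most 14 in all, crops included, and the job is handed in when it is done.

Besides the shell and the picture viewer there is one more tool, called after "Emit:" as name(argument=value, ...) on one line, values as JSON. carry_out: Moves the arm, as the interface text tells. Its arguments: {"type":"object","properties":{"linear":{"type":"array"},"angular":{"type":"array"},"hand":{"type":"array"},"force":{"type":"number"}},"required":["linear","angular","hand"]}

```bash
ls; mkdir -p pics
cat > h.py <<'E'
import numpy as np, cv2
from rig import manip
def snap(n,f):
    im=manip.get_image(n); cv2.imwrite(f,im[:,:,::-1]); return im
E
python3 - <<'E'
from h import *
for n in("scene","top"):
    snap(n,f"pics/{n}0.png"); print(n,manip.camera_params(n))
print(manip.get_state())
a=cv2.imread("pics/scene0.png");b=cv2.imread("pics/top0.png")
cv2.imwrite("pics/scene0b.png",cv2.resize(a,(800,600)));cv2.imwrite("pics/top0b.png",cv2.resize(b,(800,600)))
E
```

```text
pics
scene {'fx': 416.59971316759936, 'fy': 416.59971316759936, 'cx': 254.43176476715777, 'cy': 188.26682861660737, 'k1': 0.011058249359098054, 'view': array([[ 0.50209146,  0.86480283,  0.00449866, -0.28486238],
       [ 0.45631176, -0.26050172, -0.85083396, -0.1407234 ],
       [-0.7346317 ,  0.42924926, -0.52541539,  1.84089715],
       [ 0.        ,  0.        ,  0.        ,  1.        ]])}
top {'fx': 465.16101430338136, 'fy': 465.16101430338136, 'cx': 258.5123003100365, 'cy': 189.88328882246526, 'k1': -0.12410983930837785, 'view': array([[ 0.02333839, -0.99965592, -0.01197351,  0.0124038 ],
       [-0.99499696, -0.02206254, -0.09743862,  0.52999892],
       [ 0.09714093,  0.01418766, -0.99516951,  1.5582421 ],
       [ 0.        ,  0.        ,  0.        ,  1.        ]])}
{'clock': 0.1, 'qpos': array([ 1.06299867e+00,  2.76548580e-01,  1.50601951e+00, -1.34840831e-07,
        1.36071240e+00, -1.21014515e-01]), 'qd': array([-0.00070728, -0.00124725, -0.00346039, -0.00224173, -0.00057894,
        0.00015516]), 'effort': array([ 2.67488140e-03, -4.17694616e+01, -2.46405315e+01, -4.43292229e-04,
        5.77058803e-03,  6.03253238e-05]), 'position': array([0.21681647, 0.53235143, 0.4039112 ]), 'ee_rot': array([-2.60920214e-04,  1.92188258e-01,  9.81357713e-01, -8.02569127e-04]), 'contact_force': array([-0.58554887,  0.08814347, -0.18923909]), 'moment': array([-0.03763109, -0.01212953, -0.03211899]), 'gripper_force': 0.0, 'width': 0.08540004871401556}
```

View pics/scene0b.png

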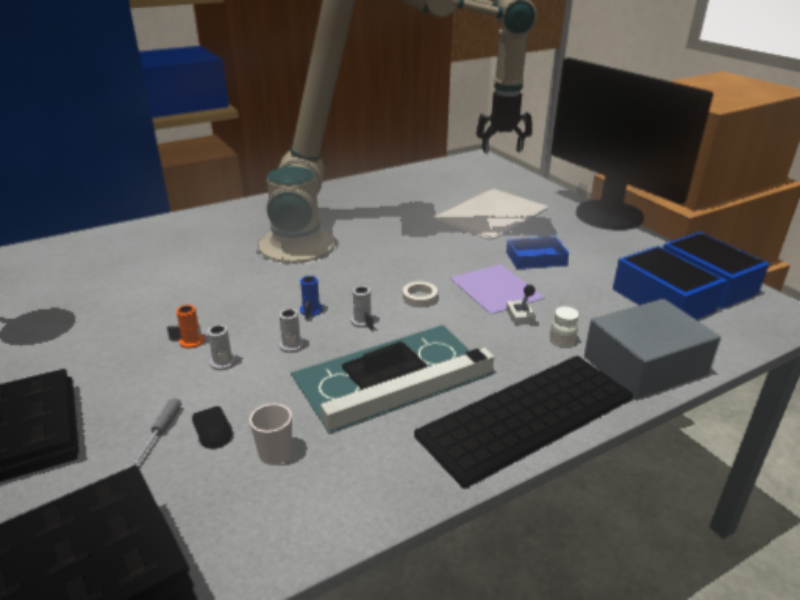

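View pics/top0b.png

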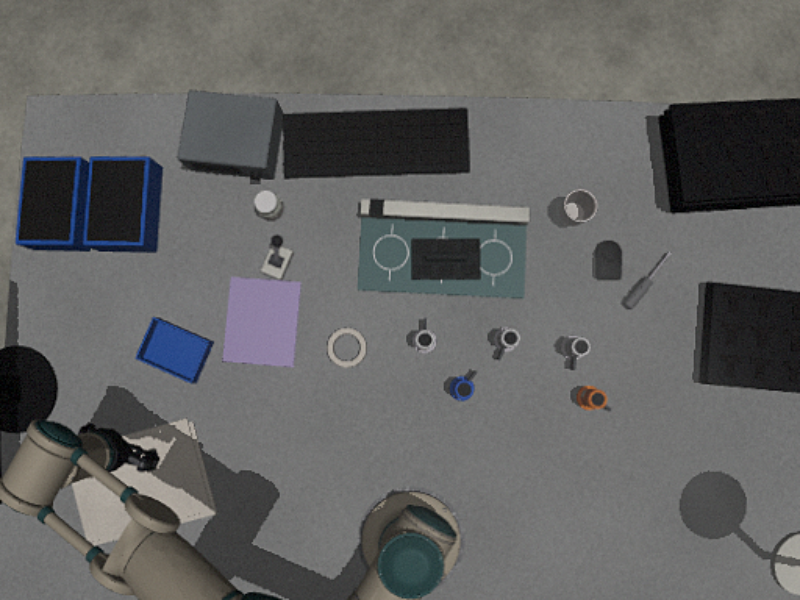

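Top picture (800 px view): the candidates for the shells are grey at (424,340), (508,338) and (577,347), with the blue look-alike at (462,388) and the orange one at (594,398). I choose the three grey ones. The tray is at (446,258), the mat at (262,321) and the lever at (277,255). Next, one close crop from each camera.

Run:
```python
import cv2
a=cv2.imread("pics/scene0.png");b=cv2.imread("pics/top0.png")
f=lambda im,x,y,w,h:cv2.resize(im[y:y+h,x:x+w],None,fx=800/w,fy=800/w,interpolation=cv2.INTER_CUBIC)
cv2.imwrite("pics/t1.png",f(b,140,120,250,150)); cv2.imwrite("pics/s1.png",f(a,120,145,250,140))
```

```text
(no output)
```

View pics/t1.png

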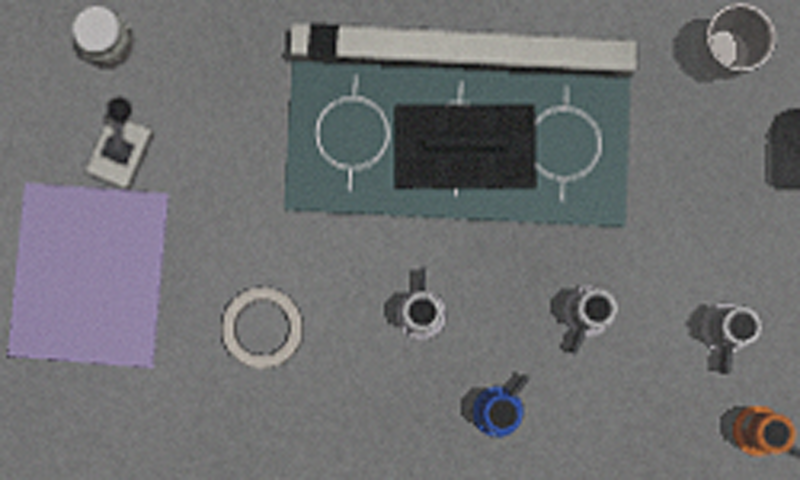

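View pics/s1.png

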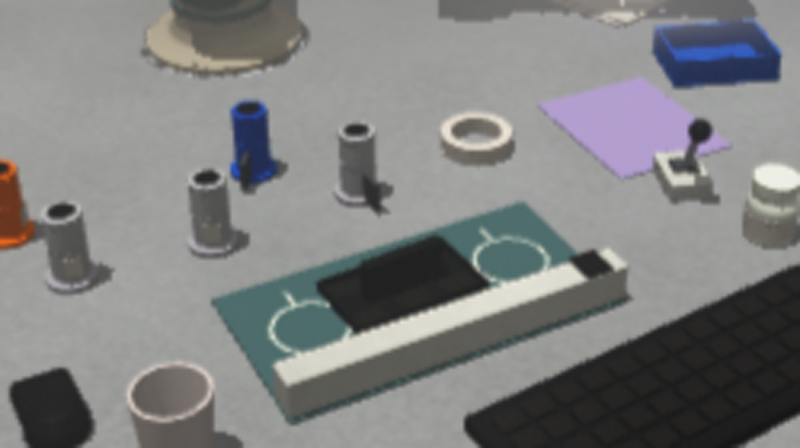

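```bash
cat >> h.py <<'E'
from scipy.optimize import least_squares
def proj(n,P):
    c=manip.camera_params(n); V=c["view"]; q=np.atleast_2d(P)@V[:3,:3].T+V[:3,3]
    s=q[:,:2]/q[:,2:]; s=s*(1+c["k1"]*(s**2).sum(1,keepdims=True))
    return s*[c["fx"],c["fy"]]+[c["cx"],c["cy"]]
def ray(n,uv,z):
    "world point on plane z seen at pixel"
    return np.append(least_squares(lambda p:(proj(n,[*p,z])-uv).ravel(),[.5,0]).x,z)
def tri(ut,us):
    r=least_squares(lambda p:np.r_[proj("top",p)[0]-ut,proj("scene",p)[0]-us],[.5,0,.05]); return r.x,np.sqrt(2*r.cost)
T=lambda x,y:np.array([140+(x+.5)/3.2-.5,120+(y+.5)/3.2-.5])
S=lambda x,y:np.array([120+(x+.5)/3.2-.5,145+(y+.5)/3.2-.5])
E
python3 - <<'E'
from h import *
np.set_printoptions(precision=4,suppress=True)
for k,t,s,b in [("A",(422,312),(357,130),(418,270)),("B",(598,308),(208,177),(571,348)),("C",(741,327),(62,211),(720,368))]:
    p,e=tri(T(*t),S(*s)); q=ray("top",T(*t),.085); bl=ray("top",T(*b),.04); d=bl-q
    print(k,p,e,"z85:",q[:2],"scene85",ray("scene",S(*s),.085)[:2],"blade",np.hypot(*d[:2]),np.arctan2(d[1],d[0]))
print("tip",tri(T(119,108),S(700,131)))
print("rings",ray("top",T(352.5,133),.004),ray("top",T(565.5,144.5),.004), ray("scene",S(511,259),.004),ray("scene",S(311,327),.004))
print("ringline",[ray("top",T(*c),.004) for c in((356,76),(350,190),(567,88),(562,202))])
print("bed corners",[ray("top",T(*c),.004) for c in((285,210),(626,226))])
print("tray corners rim",[ray("top",T(*c),.016) for c in((395,105),(536,105),(536,188),(394,187))])
print("rib ends", [ray("top",T(*c),.054) for c in((420,146),(508,150))], )
print("mat top",[ray("top",T(*c),.002) for c in((25,183),(168,193),(153,367),(9,356))])
print("mat sc",[ray("scene",S(*c),.002) for c in((540,105),(641,78),(731,146),(624,178))])
print("block",[ray("top",T(*c),.025) for c in((111,119),(152,127),(128,187),(87,173))])
E
```

```text
A [ 0.4358 -0.02    0.0868] 0.46190327585505386 z85: [ 0.4354 -0.0209] scene85 [ 0.4338 -0.0176] blade 0.04603517783179378 0.09681512105769276
B [ 0.4439 -0.1985  0.0878] 0.6984485305544882 z85: [ 0.4434 -0.2004] scene85 [ 0.4406 -0.1957] blade 0.04604201955593683 2.646164961253169
C [ 0.4272 -0.3466  0.086 ] 0.3563733585207754 z85: [ 0.4269 -0.3476] scene85 [ 0.4262 -0.3457] blade 0.04355283124307432 2.8687607940017665
tip (array([0.6377, 0.2959, 0.0969]), np.float64(0.08089528806864514))
rings [0.6312 0.0574 0.004 ] [ 0.6237 -0.1742  0.004 ] [0.6272 0.0623 0.004 ] [ 0.6227 -0.1687  0.004 ]
ringline [array([0.6942, 0.0551, 0.004 ]), array([0.5687, 0.0585, 0.004 ]), array([ 0.686 , -0.1753,  0.004 ]), array([ 0.5608, -0.171 ,  0.004 ])]
bed corners [array([0.5454, 0.1282, 0.004 ]), array([ 0.5362, -0.2407,  0.004 ])]
tray corners rim [array([0.6608, 0.0118, 0.016 ]), array([ 0.6642, -0.1405,  0.016 ]), array([ 0.5739, -0.1416,  0.016 ]), array([0.5716, 0.0109, 0.016 ])]
rib ends [array([ 0.6109, -0.0157,  0.054 ]), array([ 0.6087, -0.1082,  0.054 ])]
mat top [array([0.5692, 0.4147, 0.002 ]), array([0.5615, 0.2565, 0.002 ]), array([0.3726, 0.266 , 0.002 ]), array([0.3801, 0.4239, 0.002 ])]
mat sc [array([0.3719, 0.2722, 0.002 ]), array([0.3791, 0.4265, 0.002 ]), array([0.5669, 0.4165, 0.002 ]), array([0.5593, 0.2623, 0.002 ])]
block [array([0.6379, 0.318 , 0.025 ]), array([0.63 , 0.273, 0.025]), array([0.5644, 0.2963, 0.025 ]), array([0.5786, 0.3415, 0.025 ])]
```

Hover over the tray, turning so that the fingers close along the fixture's x.

Emit:
carry_out(linear=[[0.044,-0.066,0],[0.044,-0.066,0],[0.044,-0.066,0],[0.044,-0.066,0],[0.044,-0.066,0],[0.044,-0.066,0],[0.044,-0.066,0],[0.044,-0.066,0]], angular=[[0,0,-0.98],[0,0,-0.98],[0,0,-0.98],[0,0,-0.98],[0,0,-0.98],[0,0,-0.98],[0,0,-0.98],[0,0,-0.98]], hand=[0.6,0.6,0.6,0.6,0.6,0.6,0.6,0.6], force=40)

```text
clock: 0.77
position: [0.3934, 0.2667, 0.4045]
ee_rot: [-0.0, 0.487, 0.873, -0.0]
contact_force: [-0.1, 0.3, -0.0]
width: 0.0512
gripper_force: 0.0
```

Emit:
carry_out(linear=[[0.044,-0.066,0],[0.044,-0.066,0],[0.044,-0.066,0],[0.044,-0.066,0],[0.044,-0.066,0],[0.044,-0.066,0],[0.044,-0.066,0],[0.044,-0.066,0]], angular=[[0,0,-0.98],[0,0,-0.98],[0,0,-0.98],[0,0,-0.98],[0,0,-0.98],[0,0,-0.98],[0,0,-0.98],[0,0,-0.2]], hand=[0.6,0.6,0.6,0.6,0.6,0.6,0.6,0.6])

```text
clock: 1.43
position: [0.5695, 0.0026, 0.4043]
ee_rot: [-0.0, 0.711, 0.703, -0.0]
contact_force: [0.3, 1.1, -0.2]
width: 0.0513
gripper_force: 0.0
```

Emit:
carry_out(linear=[[0.044,-0.066,0],[0.044,-0.066,0],[0,0,-0.06],[0,0,-0.06],[0,0,-0.06],[0,0,-0.06],[0,0,-0.04],[0,0,0]], angular=[[0,0,0],[0,0,0],[0,0,0],[0,0,0],[0,0,0],[0,0,0],[0,0,0],[0,0,0]], hand=[0.6,0.6,0.6,0.6,0.6,0.6,0.6,0.6])

```text
clock: 2.1
position: [0.6108, -0.0612, 0.2594]
ee_rot: [-0.005, 0.71, 0.704, -0.003]
contact_force: [-0.2, -0.2, -0.7]
width: 0.051
gripper_force: 0.0
```

Emit:
carry_out(linear=[[0.006,0,0],[0,0,-0.03],[0,0,-0.03],[0,0,-0.03],[0,0,-0.03],[0,0,0],[0,0,0]], angular=[[0,0,0],[0,0,0],[0,0,0],[0,0,0],[0,0,0],[0,0,0],[0,0,0]], hand=[0.6,0.6,0.6,0.6,0.6,0.6,0.6])

```text
clock: 2.68
position: [0.6167, -0.0615, 0.206]
ee_rot: [0.001, 0.71, 0.704, 0.001]
contact_force: [1.0, -0.1, 1.0]
width: 0.0513
gripper_force: 0.0
```

Run:
```python
from h import *
s=manip.get_state();print(s["position"],s["ee_rot"],s["contact_force"])
a=snap("scene","pics/s2.png");b=snap("top","pics/t2.png")
f=lambda im,x,y,w,h,o:cv2.resize(im[y:y+h,x:x+w,::-1],(o,o*h//w),interpolation=cv2.INTER_CUBIC)
cv2.imwrite("pics/v2.png",np.hstack([f(a,200,100,150,170,380),f(b,200,90,150,170,380)]))
```

```text
[ 0.61667531 -0.06152468  0.20595423] [7.46944128e-04 7.09885309e-01 7.04316713e-01 5.07644531e-04] [ 1.03104126 -0.1000508   0.98698632]
```

View pics/v2.png

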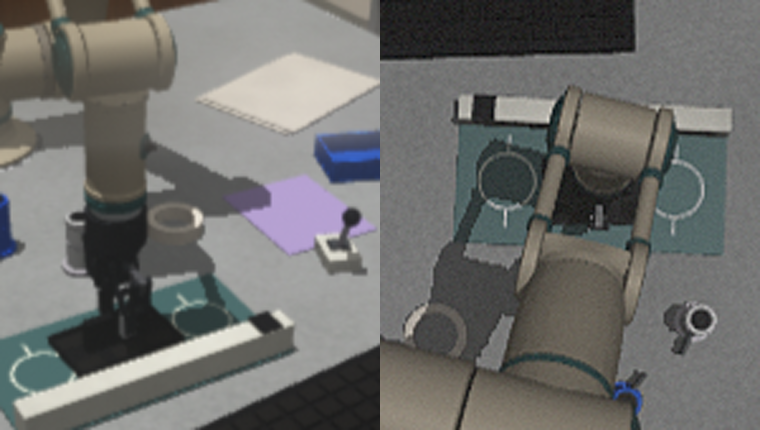

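The picture shows the open fingers over the middle of the tray's rib in both views. Next: lower 6 mm, close, and lift.

Emit:
carry_out(linear=[[0,0,-0.012],[0,0,0],[0,0,0],[0,0,0],[0,0,0],[0,0,0],[0,0,0],[0,0,0]], angular=[[0,0,0],[0,0,0],[0,0,0],[0,0,0],[0,0,0],[0,0,0],[0,0,0],[0,0,0]], hand=[0.6,0.6,0,0,0,0,0,0], force=50)

```text
clock: 3.45
position: [0.6162, -0.0615, 0.1992]
ee_rot: [0.0, 0.71, 0.704, 0.0]
contact_force: [0.5, 0.4, 2.0]
width: 0.0134
gripper_force: 51.2
```

Emit:
carry_out(linear=[[0,0,0],[0,0,0],[0,0,0.02],[0,0,0.04],[0,0,0.06],[0,0,0.06],[0,0,0.02],[0,0,0]], angular=[[0,0,0],[0,0,0],[0,0,0],[0,0,0],[0,0,0],[0,0,0],[0,0,0],[0,0,0]], hand=[0,0,0,0,0,0,0,0])

```text
clock: 4.12
position: [0.6166, -0.0616, 0.3016]
ee_rot: [0.002, 0.71, 0.704, 0.002]
contact_force: [-0.4, -0.7, -2.9]
width: 0.0134
gripper_force: 50.6
```

Emit:
carry_out(linear=[[-0.01,0.03,0],[-0.025,0.067,0],[-0.025,0.067,0],[-0.025,0.067,0],[-0.025,0.067,0],[-0.025,0.067,0],[-0.025,0.067,0],[-0.025,0.067,0]], angular=[[0,0,-0.3],[0,0,-0.3],[0,0,0],[0,0,0],[0,0,0],[0,0,0],[0,0,0],[0,0,0]], hand=[0,0,0,0,0,0,0,0])

```text
clock: 4.78
position: [0.5216, 0.1892, 0.2963]
ee_rot: [-0.001, 0.727, 0.687, -0.002]
contact_force: [0.6, 0.0, -2.8]
width: 0.0132
gripper_force: 50.5
```

Emit:
carry_out(linear=[[-0.025,0.067,0],[-0.025,0.067,0],[-0.025,0.067,0],[-0.025,0.067,0],[-0.01,0.038,0],[0,0,0],[0,0,-0.06],[0,0,-0.06]], angular=[[0,0,0],[0,0,0],[0,0,0],[0,0,0],[0,0,0],[0,0,0],[0,0,0],[0,0,0]], hand=[0,0,0,0,0,0,0,0])

```text
clock: 5.45
position: [0.4683, 0.3413, 0.2379]
ee_rot: [0.001, 0.726, 0.688, 0.001]
contact_force: [0.2, 1.2, -4.1]
width: 0.0133
gripper_force: 50.6
```

Emit:
carry_out(linear=[[0,0,-0.04],[0,0,-0.02],[0,0,-0.01],[0,0,0],[0,0,0]], angular=[[0,0,0],[0,0,0],[0,0,0],[0,0,0],[0,0,0]], hand=[0,0,0,0,0])

```text
clock: 5.87
position: [0.4689, 0.3409, 0.204]
ee_rot: [0.0, 0.727, 0.687, 0.0]
contact_force: [-0.4, -0.6, -2.7]
width: 0.0133
gripper_force: 50.4
```

Emit:
carry_out(linear=[[0,0,-0.006],[0,0,-0.006],[0,0,0],[0,0,0],[0,0,0],[0,0,0],[0,0,0],[0,0,0]], angular=[[0,0,0],[0,0,0],[0,0,0],[0,0,0],[0,0,0],[0,0,0],[0,0,0],[0,0,0]], hand=[0,0,0,0.5,0.5,0.5,0.5,0.5])

```text
clock: 6.53
position: [0.4685, 0.3411, 0.1981]
ee_rot: [0.0, 0.727, 0.687, 0.0]
contact_force: [0.0, -0.4, -0.2]
width: 0.0428
gripper_force: 0.0
```

Emit:
carry_out(linear=[[0,0,0],[0,0,0.03],[0,0,0.06],[0,0,0.07],[0,0,0.05],[0,0,0],[0,0,0]], angular=[[0,0,0],[0,0,0],[0,0,0],[0,0,0],[0,0,0],[0,0,0],[0,0,0]], hand=[0.5,0.5,0.5,0.5,1,1,1])

```text
clock: 7.12
position: [0.4688, 0.3413, 0.3045]
ee_rot: [0.001, 0.727, 0.687, 0.002]
contact_force: [-0.4, 0.3, -0.9]
width: 0.0771
gripper_force: 0.0
```

Run:
```python
from h import *
s=manip.get_state();print(s["position"],s["ee_rot"],s["contact_force"])
a=snap("scene","pics/s3.png");b=snap("top","pics/t3.png")
f=lambda im,x,y,w,h,o:cv2.resize(im[y:y+h,x:x+w,::-1],(o,o*h//w),interpolation=cv2.INTER_CUBIC)
cv2.imwrite("pics/v3.png",np.vstack([f(a,120,145,250,90,800),f(b,140,120,250,90,800)]))
```

```text
[0.46878682 0.34126313 0.30453979] [5.52448127e-04 7.26610756e-01 6.87046115e-01 2.03470119e-03] [-0.37619179  0.27909862 -0.8766339 ]
```

View pics/v3.png

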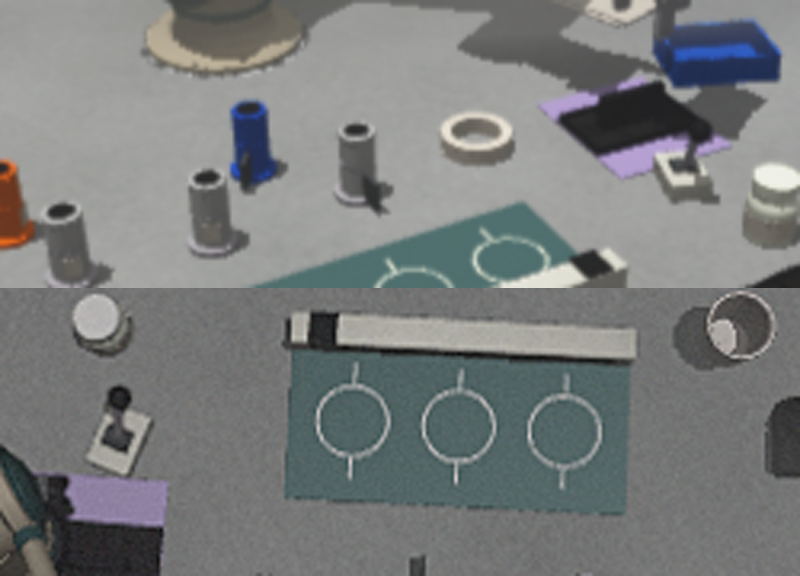

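The tray lies flat on the mat, all three rings are clear and the shells are unmoved. Refine the ring centres from both views.

```bash
cat >> h.py <<'E'
def fitfix(pics):
    "fixture x,y,yaw from white ring pixels in the given {camera: png}"
    out={}
    for n,f in pics.items():
        g=cv2.cvtColor(cv2.imread(f),cv2.COLOR_BGR2GRAY).astype(float)
        t=np.linspace(0,2*np.pi,72,endpoint=False)
        def pts(p):
            c,s=np.cos(p[2]),np.sin(p[2]); L=[]
            for k in(-.115,0,.115):
                for r in(.038,):
                    L.append(np.c_[r*np.cos(t),k+r*np.sin(t)])
            L=np.vstack(L); return np.c_[p[0]+c*L[:,0]-s*L[:,1],p[1]+s*L[:,0]+c*L[:,1],0*L[:,0]+.004]
        gb=cv2.GaussianBlur(g,(0,0),1.0)
        def cost(p):
            uv=proj(n,pts(p)).astype(np.float32); return -cv2.remap(gb,uv[None,:,0],uv[None,:,1],cv2.INTER_LINEAR).mean()
        from scipy.optimize import minimize,brute
        b=brute(cost,(slice(.61,.645,.003),slice(-.07,-.04,.003),slice(-.06,.01,.01)),finish=None)
        m=minimize(cost,b,method="Nelder-Mead",options=dict(initial_simplex=[b,b+[.002,0,0],b+[0,.002,0],b+[0,0,.01]]))
        out[n]=(m.x,-m.fun)
    return out
E
python3 - <<'E'
from h import *
print(fitfix({"top":"pics/t3.png","scene":"pics/s3.png"}))
E
```

```text
{'top': (array([ 0.62838974, -0.05750389, -0.02726795]), np.float64(124.22641355954656)), 'scene': (array([ 0.62991182, -0.05523636, -0.03302853]), np.float64(160.07047145749743))}
```

Emit:
carry_out(linear=[[-0.008,-0.04,0],[-0.008,-0.08,0],[-0.008,-0.08,0],[-0.008,-0.08,0],[-0.008,-0.08,0],[-0.008,-0.08,0],[-0.008,-0.08,0],[-0.008,-0.08,0]], angular=[[0,0,0],[0,0,0],[0,0,0],[0,0,0],[0,0,0],[0,0,0],[0,0,0],[0,0,0]], hand=[1,1,1,1,1,1,1,1])

```text
clock: 7.88
position: [0.4351, 0.0394, 0.3012]
ee_rot: [-0.001, 0.726, 0.687, -0.001]
contact_force: [0.8, -0.5, 0.6]
width: 0.0856
gripper_force: 0.0
```

Emit:
carry_out(linear=[[-0.004,-0.08,0],[0,-0.042,0],[0,0,0],[0,0,0],[0,0,0]], angular=[[0,0,0],[0,0,0],[0,0,0],[0,0,0],[0,0,0]], hand=[1,1,1,1,1])

```text
clock: 8.3
position: [0.434, -0.0195, 0.3017]
ee_rot: [-0.001, 0.727, 0.687, -0.0]
contact_force: [-0.6, 0.6, -0.3]
width: 0.0853
gripper_force: 0.0
```

Emit:
carry_out(linear=[[0.002,0,-0.03],[0,0,-0.05],[0,0,-0.05],[0,0,-0.033],[0,0,0],[0,0,0],[0,0,0],[0,0,0]], angular=[[0,0,0],[0,0,0],[0,0,0],[0,0,0],[0,0,0],[0,0,0],[0,0,0],[0,0,0]], hand=[1,1,1,1,1,0,0,0], force=40)

```text
clock: 8.97
position: [0.4361, -0.0196, 0.2223]
ee_rot: [0.001, 0.726, 0.687, 0.001]
contact_force: [0.0, 0.7, 1.1]
width: 0.0517
gripper_force: 0.0
```

Emit:
carry_out(linear=[[0,0,0],[0,0,0],[0,0,0],[0,0,0],[0,0,0.03],[0,0,0.05],[0,0,0.02],[0,0,0]], angular=[[0,0,0],[0,0,0],[0,0,0],[0,0,0],[0,0,0],[0,0,0],[0,0,0],[0,0,0]], hand=[0,0,0,0,0,0,0,0])

```text
clock: 9.63
position: [0.4364, -0.0203, 0.2735]
ee_rot: [0.002, 0.727, 0.687, 0.002]
contact_force: [-0.1, 0.1, -2.4]
width: 0.0394
gripper_force: 41.0
```

Emit:
carry_out(linear=[[0.04,0.016,0],[0.065,0.026,0],[0.065,0.026,0],[0.065,0.026,0],[0.065,0.026,0],[0.065,0.026,0],[0.028,0.011,0],[0,0,0]], angular=[[0,0,-0.5],[0,0,-0.5],[0,0,-0.5],[0,0,-0.1],[0,0,0],[0,0,0],[0,0,0],[0,0,0]], hand=[0,0,0,0,0,0,0,0])

```text
clock: 10.3
position: [0.6351, 0.0597, 0.2695]
ee_rot: [0.0, 0.769, 0.64, 0.001]
contact_force: [0.4, -0.6, -2.5]
width: 0.0393
gripper_force: 41.1
```

Emit:
carry_out(linear=[[0,0,0],[0,0,-0.03],[0,0,-0.03],[0,0,-0.01],[0,0,0],[0,0,0]], angular=[[0,0,0],[0,0,0],[0,0,0],[0,0,0],[0,0,0],[0,0,0]], hand=[0,0,0,0,0,0])

```text
clock: 10.8
position: [0.6311, 0.0581, 0.2361]
ee_rot: [-0.0, 0.769, 0.639, -0.001]
contact_force: [0.0, 0.3, -1.1]
width: 0.0395
gripper_force: 41.1
```

Emit:
carry_out(linear=[[0.002,0,-0.01],[0,0,-0.009],[0,0,0],[0,0,0],[0,0,0],[0,0,0],[0,0,0],[0,0,0]], angular=[[0,0,0],[0,0,0],[0,0,0],[0,0,0],[0,0,0],[0,0,0],[0,0,0],[0,0,0]], hand=[0,0,0,0,1,1,1,1])

```text
clock: 11.47
position: [0.633, 0.0586, 0.2271]
ee_rot: [0.0, 0.769, 0.639, 0.0]
contact_force: [0.1, 0.0, 0.4]
width: 0.0843
gripper_force: 0.0
```

Emit:
carry_out(linear=[[0,0,0],[0,0,0],[0,0,0],[0,0,0.04],[0,0,0.06],[0,0,0.06],[0,0,0],[0,0,0]], angular=[[0,0,0],[0,0,0],[0,0,0],[0,0,0],[0,0,0],[0,0,0],[0,0,0],[0,0,0]], hand=[1,1,1,1,1,1,1,1])

```text
clock: 12.13
position: [0.6335, 0.0585, 0.309]
ee_rot: [0.002, 0.769, 0.639, 0.002]
contact_force: [-0.1, -0.3, -0.4]
width: 0.0852
gripper_force: 0.0
```

Emit:
carry_out(linear=[[-0.02,-0.03,0],[-0.045,-0.06,0],[-0.045,-0.06,0],[-0.045,-0.06,0],[-0.045,-0.06,0],[-0.045,-0.06,0],[-0.045,-0.06,0],[-0.045,-0.06,0]], angular=[[0,0,0.91],[0,0,0.91],[0,0,0.91],[0,0,0.91],[0,0,0.91],[0,0,0.91],[0,0,0.91],[0,0,0.91]], hand=[1,1,1,1,1,1,1,1])

```text
clock: 12.8
position: [0.4635, -0.1672, 0.3054]
ee_rot: [-0.001, 0.551, 0.834, -0.0]
contact_force: [0.8, -1.3, 0.6]
width: 0.0851
gripper_force: 0.0
```

Emit:
carry_out(linear=[[-0.045,-0.063,0],[0,0,0],[0,0,0],[0,0,0]], angular=[[0,0,0],[0,0,0],[0,0,0],[0,0,0]], hand=[1,1,1,1])

```text
clock: 13.13
position: [0.4427, -0.1978, 0.3059]
ee_rot: [-0.001, 0.554, 0.833, 0.0]
contact_force: [-0.2, -0.7, 0.2]
width: 0.0854
gripper_force: 0.0
```

Run:
```python
from h import *
s0=cv2.imread("pics/scene0.png").astype(int); snap("scene","pics/s4.png"); t=snap("top","pics/t4.png")
s=cv2.imread("pics/s4.png").astype(int); t=cv2.imread("pics/t4.png").astype(int); t0=cv2.imread("pics/top0.png").astype(int)
for n,p in dict(B=[.4425,-.1985,.06],C=[.4268,-.347,.06]).items():
    for c,i,j in(("scene",s0,s),("top",t0,t)):
        u,v=proj(c,p)[0].astype(int); print(n,c,np.abs(i-j)[v-15:v+18,u-10:u+10].mean())
print(manip.get_state()["position"])
```

```text
B scene 3.5984848484848486
B top 32.38838383838384
C scene 0.898989898989899
C top 22.42878787878788
[ 0.44334007 -0.1970542   0.30618647]
```

Emit:
carry_out(linear=[[0,-0.002,-0.04],[0,0,-0.05],[0,0,-0.05],[0,0,-0.032],[0,0,0],[0,0,0],[0,0,0],[0,0,0]], angular=[[0,0,0],[0,0,0],[0,0,0],[0,0,0],[0,0,0],[0,0,0],[0,0,0],[0,0,0]], hand=[1,1,1,1,1,0,0,0])

```text
clock: 13.9
position: [0.4438, -0.1989, 0.2219]
ee_rot: [0.001, 0.553, 0.833, 0.0]
contact_force: [1.4, -0.3, -0.6]
width: 0.0518
gripper_force: 0.0
```

Emit:
carry_out(linear=[[0,0,0],[0,0,0],[0,0,0],[0,0,0],[0,0,0.03],[0,0,0.05],[0,0,0.02],[0,0,0]], angular=[[0,0,0],[0,0,0],[0,0,0],[0,0,0],[0,0,0],[0,0,0],[0,0,0],[0,0,-0.5]], hand=[0,0,0,0,0,0,0,0])

```text
clock: 14.57
position: [0.4436, -0.1995, 0.2732]
ee_rot: [0.003, 0.57, 0.822, 0.0]
contact_force: [-0.8, -0.5, -2.1]
width: 0.0388
gripper_force: 41.1
```

Emit:
carry_out(linear=[[0.0155,0.0119,0],[0.0155,0.0119,0],[0.0155,0.0119,0],[0.0155,0.0119,0],[0.0155,0.0119,0],[0.0155,0.0119,0],[0.0155,0.0119,0],[0.0155,0.0119,0]], angular=[[0,0,-1],[0,0,-1],[0,0,-1],[0,0,-1],[0,0,-1],[0,0,-1],[0,0,-1],[0,0,-1]], hand=[0,0,0,0,0,0,0,0])

```text
clock: 15.23
position: [0.5049, -0.151, 0.2705]
ee_rot: [-0.0, 0.801, 0.599, -0.0]
contact_force: [-0.2, 0.5, -1.9]
width: 0.0392
gripper_force: 40.9
```

Emit:
carry_out(linear=[[0.0155,0.0119,0],[0.0155,0.0119,0],[0.0155,0.0119,0],[0.0155,0.0119,0],[0.0155,0.0119,0],[0.0155,0.0119,0],[0.0155,0.0119,0],[0.0155,0.0119,0]], angular=[[0,0,-1],[0,0,-1],[0,0,-1],[0,0,-1],[0,0,-1],[0,0,-1],[0,0,-1],[0,0,-1]], hand=[0,0,0,0,0,0,0,0])

```text
clock: 15.9
position: [0.5669, -0.1035, 0.2703]
ee_rot: [-0.0, 0.948, 0.317, -0.0]
contact_force: [-0.4, 0.1, -3.5]
width: 0.0391
gripper_force: 40.9
```

Emit:
carry_out(linear=[[0.0155,0.0119,0],[0.0155,0.0119,0],[0.0155,0.0119,0],[0.0155,0.0119,0],[0.0155,0.0119,0],[0.0155,0.0119,0],[0.0155,0.0119,0],[0.0155,0.0119,0]], angular=[[0,0,-1],[0,0,-1],[0,0,-1],[0,0,-1],[0,0,-1],[0,0,-1],[0,0,-1],[0,0,-1]], hand=[0,0,0,0,0,0,0,0])

```text
clock: 16.57
position: [0.6289, -0.0559, 0.2702]
ee_rot: [-0.0, 1.0, 0.003, -0.001]
contact_force: [1.1, 1.0, -2.5]
width: 0.0391
gripper_force: 40.9
```

Emit:
carry_out(linear=[[0,0,0],[0,0,0],[0,0,0],[0,0,0],[0,0,0],[0,0,0],[0,0,0],[0,0,0]], angular=[[0,0,-1],[0,0,-1],[0,0,-1],[0,0,-1],[0,0,-1],[0,0,-1],[0,0,-1],[0,0,-1]], hand=[0,0,0,0,0,0,0,0])

```text
clock: 17.23
position: [0.6285, -0.0562, 0.2702]
ee_rot: [0.0, 0.95, -0.312, -0.001]
contact_force: [-0.2, -1.2, -2.1]
width: 0.0393
gripper_force: 40.9
```

Emit:
carry_out(linear=[[0,0,0],[0,0,0],[0,0,0]], angular=[[0,0,-0.94],[0,0,0],[0,0,0]], hand=[0,0,0])

```text
clock: 17.48
position: [0.6286, -0.0562, 0.2704]
ee_rot: [0.0, 0.939, -0.345, -0.0]
contact_force: [0.1, 0.8, -2.1]
width: 0.0394
gripper_force: 41.0
```

Emit:
carry_out(linear=[[0,0,-0.03],[0,0,-0.03],[0,0,-0.015],[0,0,-0.008],[0,0,-0.005],[0,0,0],[0,0,0],[0,0,0]], angular=[[0,0,0],[0,0,0],[0,0,0],[0,0,0],[0,0,0],[0,0,0],[0,0,0],[0,0,0]], hand=[0,0,0,0,0,0,0,1])

```text
clock: 18.15
position: [0.6294, -0.0562, 0.2276]
ee_rot: [-0.0, 0.938, -0.346, 0.001]
contact_force: [0.6, -0.6, 0.1]
width: 0.0497
gripper_force: 0.0
```

Emit:
carry_out(linear=[[0,0,0],[0,0,0],[0,0,0],[0,0,0],[0,0,0],[0,0,0.04],[0,0,0.06],[0,0,0.06]], angular=[[0,0,0],[0,0,0],[0,0,0],[0,0,0],[0,0,0],[0,0,0],[0,0,0],[0,0,0]], hand=[1,1,1,1,1,1,1,1])

```text
clock: 18.82
position: [0.6285, -0.0561, 0.3065]
ee_rot: [0.0, 0.938, -0.346, -0.002]
contact_force: [1.0, 0.3, 0.2]
width: 0.0852
gripper_force: 0.0
```

Emit:
carry_out(linear=[[0,0,0],[-0.025,-0.035,0],[-0.045,-0.065,0],[-0.045,-0.065,0],[-0.045,-0.065,0],[-0.045,-0.065,0],[-0.045,-0.065,0],[-0.045,-0.065,0]], angular=[[0,0,0],[0,0,0],[0,0,0],[0,0,0],[0,0,0],[0,0,0],[0,0,0],[0,0,0]], hand=[1,1,1,1,1,1,1,1])

```text
clock: 19.48
position: [0.4801, -0.2698, 0.3067]
ee_rot: [0.0, 0.938, -0.346, 0.0]
contact_force: [0.7, -1.4, -0.3]
width: 0.0854
gripper_force: 0.0
```

Emit:
carry_out(linear=[[-0.045,-0.065,0],[-0.045,-0.065,0],[-0.02,-0.028,0],[0,0,0],[0,0,0],[0,0,0]], angular=[[0,0,0],[0,0,0],[0,0,0],[0,0,0],[0,0,0],[0,0,0]], hand=[1,1,1,1,1,1])

```text
clock: 19.98
position: [0.4266, -0.3471, 0.3066]
ee_rot: [-0.0, 0.938, -0.346, -0.0]
contact_force: [0.8, 0.9, 0.4]
width: 0.0853
gripper_force: 0.0
```

Run:
```python
from h import *
s0=cv2.imread("pics/scene0.png").astype(int); snap("scene","pics/s5.png"); snap("top","pics/t5.png")
s=cv2.imread("pics/s5.png").astype(int)
u,v=proj("scene",[.4268,-.347,.06])[0].astype(int); print(np.abs(s0-s)[v-15:v+18,u-10:u+10].mean())
print(manip.get_state()["position"])
a=cv2.imread("pics/s5.png");b=cv2.imread("pics/t5.png")
f=lambda im,x,y,w,h,o:cv2.resize(im[y:y+h,x:x+w],(o,o*h//w),interpolation=cv2.INTER_CUBIC)
cv2.imwrite("pics/v5.png",np.vstack([f(a,120,180,200,90,640),f(b,220,120,200,90,640)]))
```

```text
4.464141414141414
[ 0.42706562 -0.34656798  0.30663703]
```

View pics/v5.png

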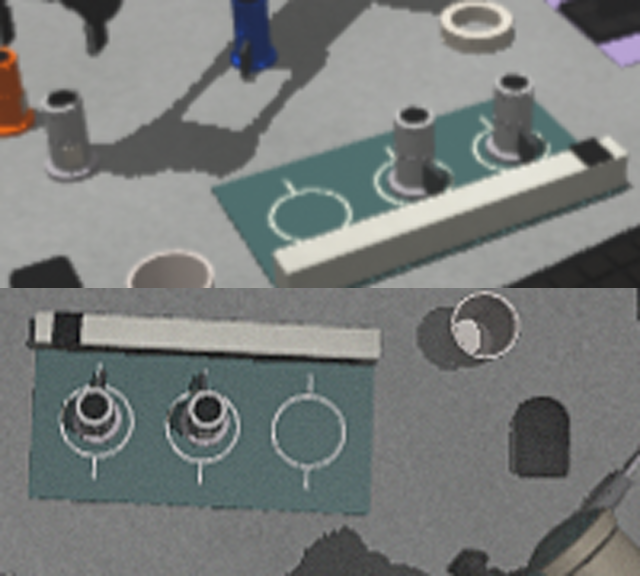

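A and B stand in the left and middle rings with their blades toward the bar. C is untouched and the gripper is above it. Grip C.

Emit:
carry_out(linear=[[0,0,-0.04],[0,0,-0.05],[0,0,-0.05],[0,0,-0.032],[0,0,0],[0,0,0],[0,0,0],[0,0,0]], angular=[[0,0,0],[0,0,0],[0,0,0],[0,0,0],[0,0,0],[0,0,0],[0,0,0],[0,0,0]], hand=[1,1,1,1,1,0,0,0])

```text
clock: 20.75
position: [0.4272, -0.3478, 0.2221]
ee_rot: [0.001, 0.938, -0.345, 0.001]
contact_force: [0.0, -1.3, 1.3]
width: 0.0516
gripper_force: 0.0
```

Emit:
carry_out(linear=[[0,0,0],[0,0,0],[0,0,0],[0,0,0],[0,0,0.03],[0,0,0.05],[0,0,0.02],[0,0,0]], angular=[[0,0,0],[0,0,0],[0,0,0],[0,0,0],[0,0,0],[0,0,0],[0,0,0],[0,0,0.5]], hand=[0,0,0,0,0,0,0,0])

```text
clock: 21.42
position: [0.4271, -0.3485, 0.2734]
ee_rot: [0.002, 0.945, -0.327, 0.003]
contact_force: [0.1, -0.4, -1.7]
width: 0.0394
gripper_force: 40.7
```

Run:
```python
from h import *
s=manip.get_state();print(s["qpos"],s["position"])
```

```text
[-8.10651653e-01  3.44775115e-01  1.75576534e+00 -2.91861030e-04
  1.03498044e+00  1.42576174e+00] [ 0.42705675 -0.3485375   0.27343814]
```

Emit:
carry_out(linear=[[0.0165,0.0147,0],[0.0165,0.0147,0],[0.0165,0.0147,0],[0.0165,0.0147,0],[0.0165,0.0147,0],[0.0165,0.0147,0],[0.0165,0.0147,0],[0.0165,0.0147,0]], angular=[[0,0,1],[0,0,1],[0,0,1],[0,0,1],[0,0,1],[0,0,1],[0,0,1],[0,0,1]], hand=[0,0,0,0,0,0,0,0])

```text
clock: 22.08
position: [0.4926, -0.2885, 0.2704]
ee_rot: [-0.0, 1.0, -0.011, -0.0]
contact_force: [0.2, -0.7, -1.7]
width: 0.0396
gripper_force: 40.6
```

Emit:
carry_out(linear=[[0.0165,0.0147,0],[0.0165,0.0147,0],[0.0165,0.0147,0],[0.0165,0.0147,0],[0.0165,0.0147,0],[0.0165,0.0147,0],[0.0165,0.0147,0],[0.0165,0.0147,0]], angular=[[0,0,1],[0,0,1],[0,0,1],[0,0,1],[0,0,1],[0,0,1],[0,0,1],[0,0,1]], hand=[0,0,0,0,0,0,0,0])

```text
clock: 22.75
position: [0.5586, -0.2297, 0.2703]
ee_rot: [-0.0, 0.953, 0.304, -0.0]
contact_force: [-0.9, -0.1, -1.7]
width: 0.039
gripper_force: 40.5
```

Emit:
carry_out(linear=[[0.0165,0.0147,0],[0.0165,0.0147,0],[0.0165,0.0147,0],[0.0165,0.0147,0],[0.0165,0.0147,0],[0.0165,0.0147,0],[0.0165,0.0147,0],[0.0165,0.0147,0]], angular=[[0,0,1],[0,0,1],[0,0,1],[0,0,1],[0,0,1],[0,0,1],[0,0,1],[0,0,1]], hand=[0,0,0,0,0,0,0,0])

```text
clock: 23.42
position: [0.6246, -0.171, 0.2702]
ee_rot: [-0.0, 0.809, 0.588, -0.0]
contact_force: [0.2, -0.4, -0.5]
width: 0.039
gripper_force: 40.5
```

Emit:
carry_out(linear=[[0,0,0],[0,0,0],[0,0,0],[0,0,0],[0,0,0],[0,0,0],[0,0,0],[0,0,0]], angular=[[0,0,1],[0,0,1],[0,0,1],[0,0,1],[0,0,1],[0,0,1],[0,0,1],[0,0,1]], hand=[0,0,0,0,0,0,0,0])

```text
clock: 24.08
position: [0.6242, -0.1713, 0.2702]
ee_rot: [-0.0, 0.583, 0.813, -0.0]
contact_force: [0.6, -0.0, -1.6]
width: 0.0393
gripper_force: 40.6
```

Emit:
carry_out(linear=[[0,0,0],[0,0,0],[0,0,0],[0,0,0],[0,0,0],[0,0,0],[0,0,0],[0,0,0]], angular=[[0,0,1],[0,0,1],[0,0,1],[0,0,1],[0,0,1],[0,0,1],[0,0,1],[0,0,1]], hand=[0,0,0,0,0,0,0,0])

```text
clock: 24.75
position: [0.6242, -0.1713, 0.2702]
ee_rot: [-0.0, 0.297, 0.955, -0.0]
contact_force: [0.3, 0.4, -1.2]
width: 0.039
gripper_force: 40.6
```

Emit:
carry_out(linear=[[0,0,0],[0,0,0],[0,0,0],[0,0,0]], angular=[[0,0,1],[0,0,0.8],[0,0,0],[0,0,0]], hand=[0,0,0,0])

```text
clock: 25.08
position: [0.6242, -0.1713, 0.2704]
ee_rot: [-0.0, 0.231, 0.973, 0.0]
contact_force: [-0.6, 0.4, -1.5]
width: 0.0394
gripper_force: 40.6
```

Emit:
carry_out(linear=[[0.002,0,-0.03],[0,0,-0.03],[0,0,-0.015],[0,0,-0.008],[0,0,-0.005],[0,0,0],[0,0,0],[0,0,0]], angular=[[0,0,0],[0,0,0],[0,0,0],[0,0,0],[0,0,0],[0,0,0],[0,0,0],[0,0,0]], hand=[0,0,0,0,0,0,0,1])

```text
clock: 25.75
position: [0.6258, -0.1714, 0.2275]
ee_rot: [0.001, 0.23, 0.973, -0.0]
contact_force: [0.1, -0.7, -0.2]
width: 0.0495
gripper_force: 0.0
```

Emit:
carry_out(linear=[[0,0,0],[0,0,0],[0,0,0],[0,0,0],[0,0,0],[0,0,0.05],[0,0,0.07],[0,0,0.07]], angular=[[0,0,0],[0,0,0],[0,0,0],[0,0,0],[0,0,0],[0,0,0],[0,0,0],[0,0,0]], hand=[1,1,1,1,1,1,1,1])

```text
clock: 26.42
position: [0.625, -0.1711, 0.3215]
ee_rot: [-0.002, 0.23, 0.973, 0.0]
contact_force: [0.7, -0.9, 1.1]
width: 0.0854
gripper_force: 0.0
```

Emit:
carry_out(linear=[[0,0,0.03],[0.004,0.04,0],[0.008,0.076,0],[0.008,0.076,0],[0.008,0.076,0],[0.008,0.076,0],[0.008,0.076,0],[0.008,0.076,0]], angular=[[0,0,0],[0,0,0],[0,0,0],[0,0,0],[0,0,0],[0,0,0],[0,0,0],[0,0,0]], hand=[1,1,1,1,0,0,0,0])

```text
clock: 27.08
position: [0.6513, 0.0785, 0.3369]
ee_rot: [0.0, 0.23, 0.973, 0.0]
contact_force: [1.3, -0.4, 0.3]
width: 0.0386
gripper_force: 0.0
```

Emit:
carry_out(linear=[[0.008,0.076,0],[0.008,0.076,0],[0.008,0.076,0],[0.008,0.076,0],[0.008,0.076,0],[0.008,0.032,0],[0,0,0],[0,0,0]], angular=[[0,0,0],[0,0,0],[0,0,0],[0,0,0],[0,0,0],[0,0,0],[0,0,0],[0,0,0]], hand=[0,0,0,0,0,0,0,0])

```text
clock: 27.75
position: [0.6752, 0.2837, 0.3362]
ee_rot: [-0.0, 0.229, 0.973, -0.001]
contact_force: [0.7, 0.0, -0.4]
width: -0.0001
gripper_force: 0.0
```

```bash
cat >> h.py <<'E'
def view2(tag,sc=(210,170,130,90),tc=(210,125,130,90)):
    snap("scene",f"pics/s{tag}.png");snap("top",f"pics/t{tag}.png")
    f=lambda n,c:cv2.resize(cv2.imread(f"pics/{n}{tag}.png")[c[1]:c[1]+c[3],c[0]:c[0]+c[2]],None,fx=400/c[2],fy=400/c[2],interpolation=cv2.INTER_CUBIC)
    cv2.imwrite(f"pics/v{tag}.png",np.hstack([f("s",sc),f("t",tc)]))
E
python3 - <<'E'
from h import *
s=manip.get_state();print(s["position"],s["qpos"])
print("jar",tri(T(98,30),S(775,180)),ray("top",T(98,30),.075),ray("scene",S(775,180),.075))
view2(6)
E
```

```text
[0.67517795 0.28372322 0.3361528 ] [ 3.03089549e-01  5.51032959e-01  1.22772584e+00 -6.94003867e-04
  1.36367724e+00 -8.06078335e-01]
jar (array([0.72530964, 0.3271828 , 0.07300445]), np.float64(0.3108982779514339)) [0.7243852  0.32614429 0.075     ] [0.72761367 0.32565758 0.075     ]
```

View pics/v6.png

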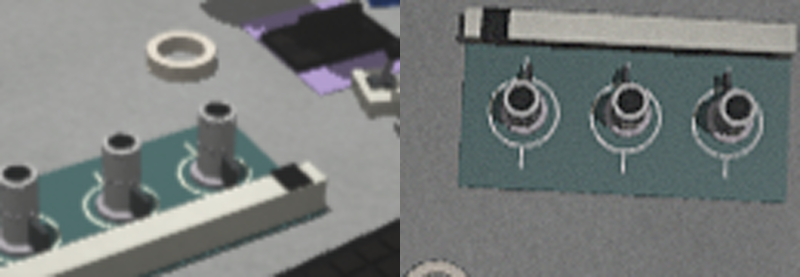

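All three stand in their rings with blades towards the bar; in the right-hand crop the tops are at about (521,99), (629,101) and (737,107). Measure the offsets.

Run:
```python
from h import *
np.set_printoptions(precision=4,suppress=True)
k=400/130; P=lambda x,y,o:np.array([o[0]+(x+.5)/k-.5,o[1]+(y+.5)/k-.5])
R={"A":(.6325,.0585),"B":(.629,-.0565),"C":(.6255,-.1715)}
for n,t,s,b in[("A",(121,99),(217,109),(127,66)),("B",(229,101),(121,142),(226,68)),("C",(337,107),(18,174),(327,74))]:
    q=ray("top",P(*t,(210,125)),.089);w=ray("scene",P(*s,(210,170)),.089); bl=ray("top",P(*b,(210,125)),.044)
    m=(q+w)[:2]/2; d=bl-q; print(n,tri(P(*t,(210,125)),P(*s,(210,170))),q[:2],w[:2],"off",m-R[n],"blade",np.hypot(*d[:2]),np.arctan2(d[1],d[0]))
print("tri tip after?",proj("scene",[.6377,.2959,.0969]))
```

```text
A (array([0.632 , 0.058 , 0.0915]), np.float64(0.2815168496716993)) [0.6321 0.0575] [0.6292 0.0607] off [-0.0019  0.0006] blade 0.04491155786143816 -0.08993109159848564
B (array([ 0.6323, -0.058 ,  0.0901]), np.float64(0.044814030332504785)) [ 0.6325 -0.0581] [ 0.631  -0.0571] off [ 0.0027 -0.0011] blade 0.04455328909001089 0.04829768923022718
C (array([ 0.6288, -0.1729,  0.0902]), np.float64(0.4028656518669512)) [ 0.6286 -0.1739] [ 0.6277 -0.1715] off [ 0.0027 -0.0012] blade 0.04462062822224898 0.13825642242880315
tri tip after? [[338.3495 185.602 ]]
```

Run:
```python
import cv2,numpy as np
b=cv2.imread("pics/t6.png");a=cv2.imread("pics/s6.png")
f=lambda im,x,y,w,h:cv2.resize(cv2.convertScaleAbs(im[y:y+h,x:x+w],alpha=1.8),(260,260*h//w),interpolation=cv2.INTER_CUBIC)
top=[f(b,x,140,26,28) for x in(236,271,304)]
sc=[f(a,x,y,26,28) for x,y in((270,210),(238,222),(206,234))]
cv2.imwrite("pics/v7.png",np.vstack([np.hstack(top),np.hstack(sc)]))
```

```text
(no output)
```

View pics/v7.png

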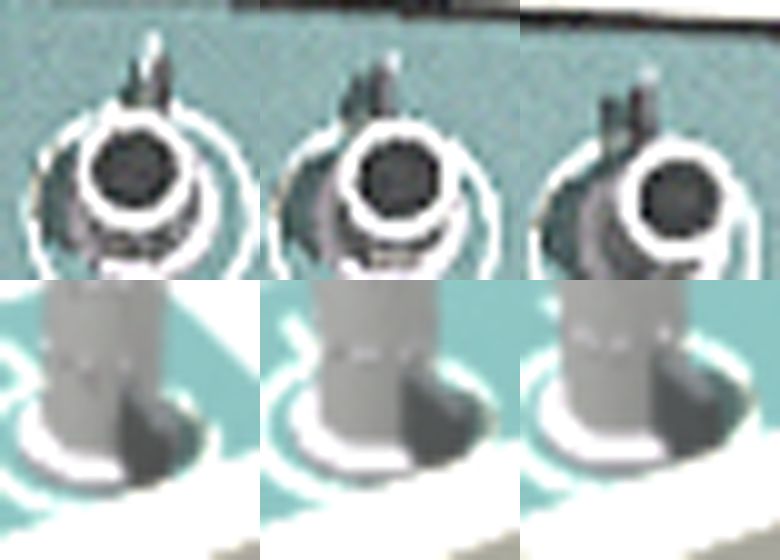

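Run:
```python
from h import *
np.set_printoptions(precision=4,suppress=True)
P=lambda x,y,o:np.array([o+(x+.5)/10-.5,140+(y+.5)/10-.5])
for n,o,t,b in[("A",236,(135,170),(155,60)),("B",271,(137,177),(123,67)),("C",304,(160,197),(124,90))]:
    q=ray("top",P(*t,o),.089);bl=ray("top",P(*b,o),.044);d=bl-q
    print(n,q[:2],np.hypot(*d[:2]),np.arctan2(d[1],d[0])+.029)
```

```text
A [0.6331 0.0573] 0.045910255132816276 -0.0623003720177113
B [ 0.6333 -0.0587] 0.04559020265995256 0.10794166015561944
C [ 0.6293 -0.1751] 0.0447042678780154 0.19311158565767453
```

Run:
```python
from h import *
np.set_printoptions(precision=1,suppress=True)
for n,o,c in[("A",236,(.6331,.0573)),("B",271,(.6333,-.0587)),("C",304,(.6293,-.1751))]:
    for e in(-.1,0,.1,.2):
        a=e-.029
        pts=[[c[0]+r*np.cos(a),c[1]+r*np.sin(a),z] for r,z in((.03,.044),(.048,.044),(.048,.01))]
        u=(proj("top",pts)-[o,140]+.5)*10
        us=(proj("scene",pts)-{"A":[270,210],"B":[238,222],"C":[206,234]}[n]+.5)*10; us[:,1]+=280
        print(n,e,"top",u.ravel(),"scene",us.ravel())
```

```text
A -0.1 top [153.4 106.7 161.5  55.1 164.1  74. ] scene [139.7 407.4 164.5 438.2 159.9 522.1]
A 0 top [144.6 105.8 147.5  53.8 150.4  72.7] scene [147.8 405.1 177.5 434.4 172.7 518.2]
A 0.1 top [135.8 105.8 133.4  53.8 136.6  72.7] scene [155.4 402.2 189.7 429.8 184.7 513.6]
A 0.2 top [127.  106.7 119.4  55.2 122.9  74. ] scene [162.4 399.  200.9 424.5 195.8 508.2]
B -0.1 top [144.8 113.3 152.4  61.8 147.9  80.5] scene [150.6 397.3 172.9 430.5 172.4 516.1]
B 0 top [136.  112.4 138.4  60.4 134.2  79.2] scene [159.3 394.7 186.8 426.3 186.1 511.9]
B 0.1 top [127.1 112.4 124.3  60.4 120.4  79.2] scene [167.4 391.7 200.  421.4 199.1 506.9]
B 0.2 top [118.4 113.3 110.3  61.7 106.6  80.5] scene [175.1 388.2 212.3 415.6 211.2 501. ]
C -0.1 top [156.8 132.7 164.   81.2 152.4  99.5] scene [129.5 388.7 148.7 424.4 153.  511.6]
C 0 top [148.1 131.8 150.   79.8 138.7  98.1] scene [138.8 385.9 163.7 419.9 167.8 507.1]
C 0.1 top [139.3 131.8 136.   79.7 124.9  98.1] scene [147.6 382.7 178.  414.6 181.8 501.7]
C 0.2 top [130.5 132.7 122.   81.1 111.2  99.4] scene [155.9 378.9 191.4 408.4 195.  495.4]
```

C's blade reads about 0.17 rad off and B's about 0.1, so I'll straighten both before using the lever.

Emit:
carry_out(linear=[[-0.004,-0.04,0],[-0.008,-0.076,0],[-0.008,-0.076,0],[-0.008,-0.076,0],[-0.008,-0.076,0],[-0.008,-0.076,0],[-0.008,-0.076,0],[-0.008,-0.076,0]], angular=[[0,0,0],[0,0,0],[0,0,0],[0,0,0],[0,0,0],[0,0,0],[0,0,0],[0,0,0]], hand=[1,1,1,1,1,1,1,1])

```text
clock: 28.52
position: [0.6441, -0.0068, 0.3372]
ee_rot: [0.0, 0.231, 0.973, -0.0]
contact_force: [0.8, -0.5, -0.5]
width: 0.0857
gripper_force: 0.0
```

Emit:
carry_out(linear=[[-0.008,-0.076,0],[-0.008,-0.076,0],[-0.008,-0.076,0],[-0.008,-0.076,0],[-0.004,-0.037,0],[0,0,0],[0,0,0]], angular=[[0,0,0],[0,0,0],[0,0,0],[0,0,0],[0,0,0],[0,0,0],[0,0,0]], hand=[1,1,1,1,1,1,1])

```text
clock: 29.1
position: [0.6262, -0.1763, 0.3369]
ee_rot: [-0.0, 0.232, 0.973, 0.0]
contact_force: [-0.6, 0.6, -1.0]
width: 0.0855
gripper_force: 0.0
```

Emit:
carry_out(linear=[[0,0.008,-0.04],[0,0,-0.06],[0,0,-0.06],[0,0,-0.05],[0,0,-0.01],[0,0,0],[0,0,0],[0,0,0]], angular=[[0,0,0],[0,0,0],[0,0,0],[0,0,0],[0,0,0],[0,0,0],[0,0,0],[0,0,0]], hand=[1,1,1,1,1,1,0,0])

```text
clock: 29.77
position: [0.6283, -0.1697, 0.2288]
ee_rot: [0.002, 0.23, 0.973, -0.0]
contact_force: [0.1, -0.2, -0.0]
width: 0.0637
gripper_force: 0.0
```

Emit:
carry_out(linear=[[0,0,0],[0,0,0],[0,0,0],[0,0,0],[0,0,0],[0,0,0.012],[-0.003,0.002,0],[0,0,0]], angular=[[0,0,0],[0,0,0],[0,0,0],[0,0,0],[0,0,0],[0,0,0],[0,0,-0.7],[0,0,-0.7]], hand=[0,0,0,0,0,0,0,0])

```text
clock: 30.43
position: [0.6256, -0.1685, 0.2331]
ee_rot: [-0.0, 0.285, 0.958, 0.0]
contact_force: [-0.1, 1.2, -2.1]
width: 0.0391
gripper_force: 40.4
```

Emit:
carry_out(linear=[[0,0,0],[0,0,0],[0,0,-0.006],[0,0,-0.006],[0,0,0],[0,0,0],[0,0,0],[0,0,0]], angular=[[0,0,-0.7],[0,0,0],[0,0,0],[0,0,0],[0,0,0],[0,0,0],[0,0,0],[0,0,0]], hand=[0,0,0,0,0,0,1,1])

```text
clock: 31.1
position: [0.626, -0.1688, 0.2268]
ee_rot: [0.0, 0.31, 0.951, 0.0]
contact_force: [-0.1, -0.4, -0.6]
width: 0.0617
gripper_force: 0.0
```

Emit:
carry_out(linear=[[0,0,0],[0,0,0],[0,0,0],[0,0,0.04],[0,0,0.07],[0,0,0.07],[0,0,0],[0,0,0]], angular=[[0,0,0],[0,0,0],[0,0,0],[0,0,0],[0,0,0],[0,0,0],[0,0,0],[0,0,0]], hand=[1,1,1,1,1,1,1,1])

```text
clock: 31.77
position: [0.6266, -0.169, 0.3194]
ee_rot: [0.003, 0.31, 0.951, -0.0]
contact_force: [-0.1, 0.5, -0.4]
width: 0.0855
gripper_force: 0.0
```

Emit:
carry_out(linear=[[0,0.056,0],[0.004,0.056,0],[0,0.056,0],[0,0.056,0],[0,0,0],[0,0,-0.05],[0,0,-0.06],[0,0,-0.06]], angular=[[0,0,0],[0,0,0],[0,0,0],[0,0,0],[0,0,0],[0,0,0],[0,0,0],[0,0,0]], hand=[1,1,1,1,1,1,1,1])

```text
clock: 32.43
position: [0.6276, -0.0566, 0.2303]
ee_rot: [0.0, 0.31, 0.951, -0.0]
contact_force: [-0.3, 0.1, -0.4]
width: 0.0854
gripper_force: 0.0
```

Emit:
carry_out(linear=[[0,0,-0.012],[0,0,0],[0,0,0],[0,0,0],[0,0,0],[0,0,0],[0,0,0],[0,0,0]], angular=[[0,0,0],[0,0,0],[0,0,0],[0,0,0],[0,0,0],[0,0,0],[0,0,0],[0,0,0]], hand=[1,1,0,0,0,0,0,0])

```text
clock: 33.1
position: [0.6286, -0.0569, 0.2275]
ee_rot: [0.002, 0.311, 0.951, 0.0]
contact_force: [0.0, 0.6, 5.3]
width: 0.0386
gripper_force: 39.9
```

Emit:
carry_out(linear=[[0,0,0.012],[-0.003,0,0],[0,0,0],[0,0,-0.006],[0,0,-0.006],[0,0,0],[0,0,0],[0,0,0]], angular=[[0,0,0],[0,0,-0.6],[0,0,-0.6],[0,0,0],[0,0,0],[0,0,0],[0,0,0],[0,0,0]], hand=[0,0,0,0,0,0,0,1])

```text
clock: 33.77
position: [0.6265, -0.0567, 0.2264]
ee_rot: [0.0, 0.355, 0.935, 0.0]
contact_force: [1.0, 0.5, -0.3]
width: 0.0499
gripper_force: 0.0
```

Emit:
carry_out(linear=[[0,0,0],[0,0,0],[0,0,0],[0,0,0],[0,0,0.04],[0,0,0.07],[0,0,0.07],[0,0,0.03]], angular=[[0,0,0],[0,0,0],[0,0,0],[0,0,0],[0,0,0],[0,0,0],[0,0,0],[0,0,0]], hand=[1,1,1,1,1,1,1,1])

```text
clock: 34.43
position: [0.6275, -0.057, 0.3352]
ee_rot: [0.003, 0.356, 0.935, 0.001]
contact_force: [0.5, -0.3, 0.5]
width: 0.0853
gripper_force: 0.0
```

Emit:
carry_out(linear=[[0.008,0.03,0],[0.01,0.075,0],[0.01,0.075,0],[0.01,0.075,0],[0.01,0.075,0],[0.01,0.075,0],[0.01,0.075,0],[0.01,0.075,0]], angular=[[0,0,0],[0,0,0],[0,0,0],[0,0,0],[0,0,0],[0,0,0],[0,0,0],[0,0,0]], hand=[1,1,1,1,0,0,0,0])

```text
clock: 35.1
position: [0.6649, 0.2234, 0.329]
ee_rot: [-0.001, 0.356, 0.935, -0.0]
contact_force: [0.3, 0.0, 0.3]
width: 0.0388
gripper_force: 0.0
```

Emit:
carry_out(linear=[[0.007,0.06,0],[0.007,0.059,0],[0,0,0],[0,0,0],[0,0,0],[0,0,0],[0,0,0]], angular=[[0,0,0.9],[0,0,0.9],[0,0,0.9],[0,0,0.9],[0,0,0.9],[0,0,0],[0,0,0]], hand=[0,0,0,0,0,0,0])

```text
clock: 35.68
position: [0.672, 0.2809, 0.3292]
ee_rot: [-0.001, 0.183, 0.983, -0.0]
contact_force: [-0.1, 0.0, -0.0]
width: -0.0
gripper_force: 0.0
```

```bash
cat >> h.py <<'E'
def six(tag):
    snap("scene",f"pics/s{tag}.png");snap("top",f"pics/t{tag}.png")
    b=cv2.imread(f"pics/t{tag}.png");a=cv2.imread(f"pics/s{tag}.png")
    f=lambda im,x,y,w,h:cv2.resize(cv2.convertScaleAbs(im[y:y+h,x:x+w],alpha=1.6),(260,260*h//w),interpolation=cv2.INTER_CUBIC)
    top=[f(b,x,140,26,28) for x in(236,271,304)]
    sc=[f(a,x,y,26,28) for x,y in((270,210),(238,222),(206,234))]
    cv2.imwrite(f"pics/v{tag}.png",np.vstack([np.hstack(top),np.hstack(sc)]))
E
python3 -c "
from h import *
six(8);print(manip.get_state()['position'])"
```

```text
[0.67223925 0.28040293 0.32992355]
```

View pics/v8.png

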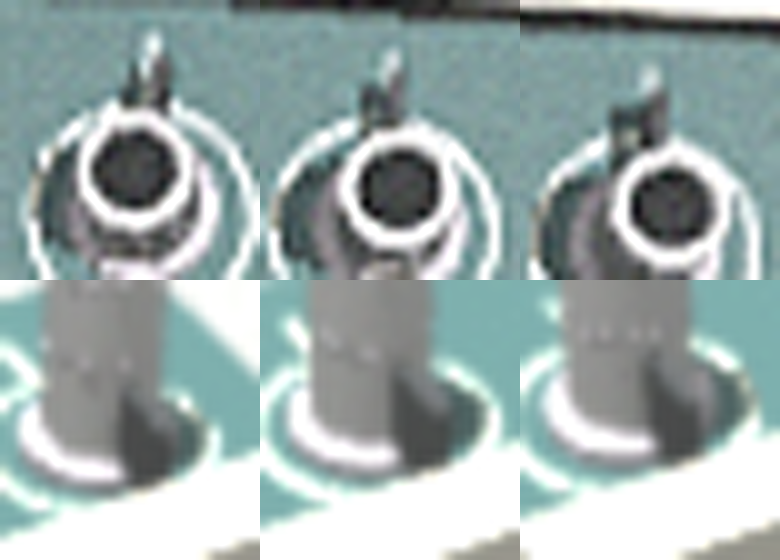

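A, B and C are now all within about 0.07 rad of the line. Lower beside the lever ball and push it over.

Emit:
carry_out(linear=[[0,0.002,-0.05],[0,0,-0.05],[0,0,-0.046],[0,0,0],[0,0,0]], angular=[[0,0,0],[0,0,0],[0,0,0],[0,0,0],[0,0,0]], hand=[0,0,0,0,0])

```text
clock: 36.2
position: [0.672, 0.2809, 0.2563]
ee_rot: [-0.002, 0.183, 0.983, -0.001]
contact_force: [-0.3, 1.1, 0.8]
width: 0.0001
gripper_force: 0.0
```

Emit:
carry_out(linear=[[-0.028,0.0105,0],[-0.028,0.0105,0],[-0.028,0.0105,0],[-0.028,0.0105,0],[-0.028,0.0105,0],[-0.014,0.005,0],[0,0,0]], angular=[[0,0,0],[0,0,0],[0,0,0],[0,0,0],[0,0,0],[0,0,0],[0,0,0]], hand=[0,0,0,0,0,0,0])

```text
clock: 36.78
position: [0.5946, 0.3108, 0.2599]
ee_rot: [0.001, 0.182, 0.983, 0.001]
contact_force: [-0.5, 0.2, -0.0]
width: 0.0
gripper_force: 0.0
```

```bash
python3 -c "
from h import *
s=manip.get_state();print(s['position'],s['contact_force'])
view2(9,(300,165,80,80),(150,120,80,80))"
```

```text
[0.59462081 0.31075068 0.25985687] [-0.45974106  0.18536676 -0.01338513]
```

View pics/v9.png

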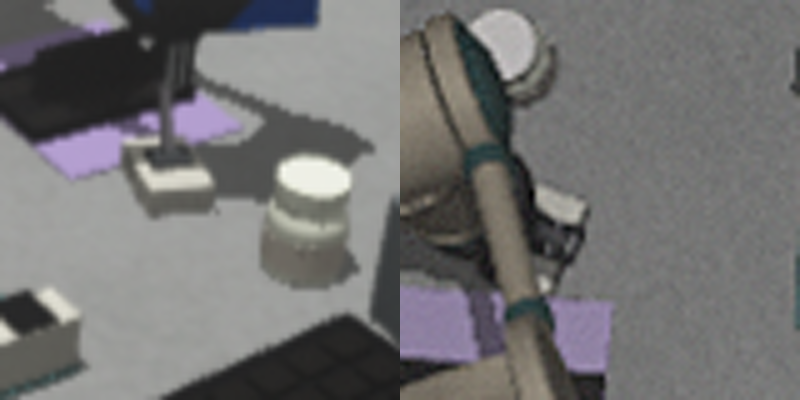

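Emit:
carry_out(linear=[[-0.01,0.004,0],[-0.01,0.004,0],[0,0,0]], angular=[[0,0,0],[0,0,0],[0,0,0]], hand=[0,0,0])

```text
clock: 37.13
position: [0.5867, 0.3136, 0.258]
ee_rot: [0.002, 0.183, 0.983, -0.0]
contact_force: [4.4, -1.6, -1.2]
width: 0.0001
gripper_force: 2.4
```

Emit:
carry_out(linear=[[-0.01,0.004,0],[0,0,0],[0,0,0]], angular=[[0,0,0],[0,0,0],[0,0,0]], hand=[0,0,0])

```text
clock: 37.38
position: [0.5849, 0.3142, 0.2582]
ee_rot: [0.007, 0.182, 0.983, -0.0]
contact_force: [12.9, -5.5, -4.7]
width: -0.0
gripper_force: 6.9
```

Emit:
carry_out(linear=[[-0.006,0.002,0],[0,0,0],[0,0,0]], angular=[[0,0,0],[0,0,0],[0,0,0]], hand=[0,0,0])

```text
clock: 37.63
position: [0.5839, 0.3144, 0.2583]
ee_rot: [0.009, 0.182, 0.983, -0.0]
contact_force: [18.0, -8.3, -7.9]
width: 0.0002
gripper_force: 9.7
```

Force has risen to 18 N, so the lever is against its stop. Back off, rise and go to C.

Emit:
carry_out(linear=[[0.03,-0.011,0],[0.03,-0.011,0.02],[0,0,0.06],[0,0,0.07],[0.005,-0.05,0.006],[0.005,-0.076,0],[0,-0.076,0],[0,-0.076,0]], angular=[[0,0,0],[0,0,0],[0,0,0],[0,0,0],[0,0,0],[0,0,0],[0,0,0],[0,0,0]], hand=[0,0,0,0,0,0,0.5,1])

```text
clock: 38.3
position: [0.6122, 0.1659, 0.3358]
ee_rot: [-0.0, 0.182, 0.983, 0.0]
contact_force: [-0.1, 0.3, 0.4]
width: 0.0239
gripper_force: 0.0
```

Emit:
carry_out(linear=[[0,-0.076,0],[0,-0.076,0],[0,-0.076,0],[0,-0.076,0],[0,-0.076,0],[0,-0.076,0],[0,-0.076,0],[0,0,0]], angular=[[0,0,0],[0,0,0],[0,0,0],[0,0,0],[0,0,0],[0,0,0],[0,0,0],[0,0,0]], hand=[1,1,1,1,1,1,1,1])

```text
clock: 38.97
position: [0.6125, -0.1056, 0.3355]
ee_rot: [0.001, 0.186, 0.983, -0.002]
contact_force: [0.3, 0.2, 0.4]
width: 0.0855
gripper_force: 0.0
```

```bash
python3 -c "
from h import *
s=manip.get_state();print(s['position'],s['qpos'])
view2(10,(190,165,190,120),(140,110,190,120))"
```

```text
[ 0.61245031 -0.1055509   0.33554094] [-0.28125635  0.38809682  1.51120942 -0.00448089  1.24075864 -1.47717753]
```

View pics/v10.png

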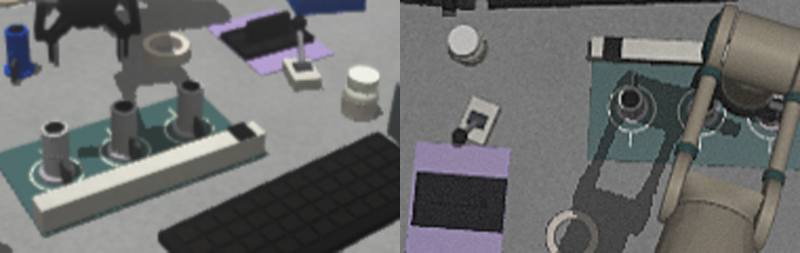

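The lever now leans to its far side, with the ball at (300,20) and (458,136) in the crops. All three shells still stand in their rings. Check the lever angle.

```bash
python3 -c "
from h import *
k=400/190;P=lambda x,y,o:np.array([o[0]+(x+.5)/k-.5,o[1]+(y+.5)/k-.5])
p,e=tri(P(58,136,(140,110)),P(300,20,(190,165)));print(p,e)
q=np.array([.6377,.2959,.0969]);print(np.hypot(*(p-q)[:2]), 2*np.arcsin(np.linalg.norm(p-q)/.16))"
```

```text
[0.56748398 0.32461815 0.09917774] 0.33727138611202
0.07586185673891127 0.9884516797473117
```

Emit:
carry_out(linear=[[0.013,-0.065,0],[0.013,-0.065,0],[0,0,0],[0,0,0]], angular=[[0,0,0],[0,0,0],[0,0,0],[0,0,0]], hand=[1,1,1,1])

```text
clock: 39.4
position: [0.6257, -0.1638, 0.3353]
ee_rot: [-0.0, 0.183, 0.983, 0.001]
contact_force: [0.5, 0.7, -0.5]
width: 0.0855
gripper_force: 0.0
```

Emit:
carry_out(linear=[[0,-0.01,-0.04],[0,0,-0.06],[0,0,-0.06],[0,0,-0.048],[0,0,-0.01],[0,0,0],[0,0,0],[0,0,0]], angular=[[0,0,0],[0,0,0],[0,0,0],[0,0,0],[0,0,0],[0,0,0],[0,0,0],[0,0,0]], hand=[1,1,1,1,1,1,0,0])

```text
clock: 40.07
position: [0.6263, -0.1685, 0.2287]
ee_rot: [0.002, 0.182, 0.983, -0.0]
contact_force: [0.1, -1.0, 0.4]
width: 0.0638
gripper_force: 0.0
```

Emit:
carry_out(linear=[[0,0,0],[0,0,0],[0,0,0],[0,0,0],[0,0,0],[0,0,0.016],[0,0,0],[0,0,0]], angular=[[0,0,0],[0,0,0],[0,0,0],[0,0,0],[0,0,0],[0,0,0],[0,0,-0.6],[0,0,-1]], hand=[0,0,0,0,0,0,0,0])

```text
clock: 40.73
position: [0.6254, -0.1691, 0.2353]
ee_rot: [0.0, 0.247, 0.969, 0.0]
contact_force: [-0.4, 0.5, -2.0]
width: 0.0388
gripper_force: 40.5
```

Emit:
carry_out(linear=[[0,-0.004,0],[0,0,0],[0,0,0],[0,0,0],[0,0,0],[0,0,0],[0,0,0],[0,0,0]], angular=[[0,0,-1],[0,0,-1],[0,0,-1],[0,0,-1],[0,0,-1],[0,0,-1],[0,0,-1],[0,0,-1]], hand=[0,0,0,0,0,0,0,0])

```text
clock: 41.4
position: [0.6252, -0.171, 0.2347]
ee_rot: [-0.0, 0.54, 0.842, -0.0]
contact_force: [0.4, 0.8, -1.6]
width: 0.0392
gripper_force: 40.5
```

Emit:
carry_out(linear=[[0,0,0],[0,0,0],[0,0,0],[0,0,0],[0,0,0],[0,0,0],[0,0,0],[0,0,0]], angular=[[0,0,-1],[0,0,-1],[0,0,-1],[0,0,-1],[0,0,-1],[0,0,-1],[0,0,-1],[0,0,-1]], hand=[0,0,0,0,0,0,0,0])

```text
clock: 42.07
position: [0.6251, -0.171, 0.2347]
ee_rot: [-0.0, 0.777, 0.63, -0.0]
contact_force: [-0.8, -0.4, -0.9]
width: 0.0389
gripper_force: 40.6
```

Emit:
carry_out(linear=[[0,0,0],[0,0,0],[0,0,0],[0,0,0],[0,0,0],[0,0,0],[0,0,0],[0,0,0]], angular=[[0,0,-1],[0,0,-1],[0,0,-1],[0,0,-1],[0,0,-1],[0,0,-1],[0,0,-1],[0,0,-1]], hand=[0,0,0,0,0,0,0,0])

```text
clock: 42.73
position: [0.6251, -0.1711, 0.2347]
ee_rot: [-0.0, 0.936, 0.353, -0.0]
contact_force: [0.4, 0.1, -1.4]
width: 0.0392
gripper_force: 40.6
```

Emit:
carry_out(linear=[[0,0,0],[0,0,0],[0,0,0],[0,0,0],[0,0,0],[0,0,0],[0,0,0],[0,0,0]], angular=[[0,0,-1],[0,0,-1],[0,0,-1],[0,0,-1],[0,0,-1],[0,0,-1],[0,0,-1],[0,0,-1]], hand=[0,0,0,0,0,0,0,0])

```text
clock: 43.4
position: [0.6252, -0.171, 0.2347]
ee_rot: [-0.0, 0.999, 0.041, -0.0]
contact_force: [0.1, -0.7, -2.1]
width: 0.039
gripper_force: 40.6
```

Emit:
carry_out(linear=[[0,0,0],[0,0,0],[0,0,0],[0,0,0],[0,0,0],[0,0,0],[0,0,0],[0,0,0]], angular=[[0,0,-1],[0,0,-1],[0,0,-1],[0,0,-1],[0,0,-1],[0,0,-1],[0,0,0],[0,0,0]], hand=[0,0,0,0,0,0,0,0])

```text
clock: 44.07
position: [0.6252, -0.171, 0.2347]
ee_rot: [-0.0, 0.981, -0.195, -0.0]
contact_force: [0.5, -0.9, -1.5]
width: 0.0392
gripper_force: 40.6
```

Emit:
carry_out(linear=[[0,0,-0.008],[0,0,-0.008],[0,0,0],[0,0,0],[0,0,0],[0,0,0],[0,0,0],[0,0,0]], angular=[[0,0,0],[0,0,0],[0,0,0],[0,0,0],[0,0,0],[0,0,0],[0,0,0],[0,0,0]], hand=[0,0,0,0,0,1,1,1])

```text
clock: 44.73
position: [0.6253, -0.1711, 0.2264]
ee_rot: [0.0, 0.981, -0.196, -0.0]
contact_force: [-0.0, 0.3, -0.1]
width: 0.0738
gripper_force: 0.0
```

Emit:
carry_out(linear=[[0,0,0],[0,0,0],[0,0,0],[0,0,0.04],[0,0,0.06],[0,0,0.06],[0.002,0.04,0],[0.002,0.065,0]], angular=[[0,0,0],[0,0,0],[0,0,0],[0,0,0],[0,0,0],[0,0,0],[0,0,0],[0,0,0]], hand=[1,1,1,1,1,1,1,1])

```text
clock: 45.4
position: [0.6284, -0.1209, 0.3094]
ee_rot: [0.001, 0.98, -0.198, 0.003]
contact_force: [0.2, 0.1, -1.0]
width: 0.085
gripper_force: 0.0
```

Emit:
carry_out(linear=[[0,0.065,0],[0,0.058,0],[0,0,0],[0,0,0],[0,0,0]], angular=[[0,0,0],[0,0,0],[0,0,0],[0,0,0],[0,0,0]], hand=[1,1,1,1,1])

```text
clock: 45.82
position: [0.6275, -0.0573, 0.3067]
ee_rot: [0.0, 0.981, -0.195, 0.0]
contact_force: [-0.7, 0.2, -0.1]
width: 0.0854
gripper_force: 0.0
```

```bash
python3 -c "
from h import *
s=manip.get_state();print(s['position'],s['qpos'])
a=cv2.imread('pics/s10.png').astype(int);snap('scene','pics/s11.png');b=cv2.imread('pics/s11.png').astype(int)
for n,c in dict(A=(.6325,.0585),B=(.629,-.0565)).items():
    u,v=proj('scene',[*c,.05])[0].astype(int);print(n,np.abs(a-b)[v-8:v+18,u-10:u+10].mean())
"
```

```text
[ 0.62750241 -0.05726234  0.30670571] [-2.01078153e-01  4.22475449e-01  1.53115281e+00 -1.01632288e-03
  1.18769018e+00  1.76339798e+00]
A 3.491025641025641
B 12.596153846153847
```

```bash
python3 -c "
from h import *
a=cv2.imread('pics/s8.png');b=cv2.imread('pics/s11.png')
for n,c in dict(A=(.6325,.0585),B=(.629,-.0565)).items():
    u,v=proj('scene',[*c,.05])[0].astype(int)
    t=a[v-14:v+14,u-9:u+9];w=b[v-34:v+34,u-29:u+29];m=cv2.matchTemplate(w,t,cv2.TM_CCOEFF_NORMED);_,s,_,p=cv2.minMaxLoc(m);print(n,s,p[0]-20,p[1]-20)
"
```

```text
A 0.673421323299408 0 0
B 0.9194700717926025 0 0
```

Emit:
carry_out(linear=[[0,0.001,-0.04],[0,0,-0.06],[0,0,-0.05],[0,0,-0.009],[0,0,0],[0,0,0],[0,0,0],[0,0,0]], angular=[[0,0,0],[0,0,0],[0,0,0],[0,0,0],[0,0,0],[0,0,0],[0,0,0],[0,0,0]], hand=[1,1,1,1,1,1,0,0])

```text
clock: 46.53
position: [0.6282, -0.057, 0.2291]
ee_rot: [0.0, 0.981, -0.196, 0.002]
contact_force: [-0.1, 0.1, -0.7]
width: 0.0641
gripper_force: 0.0
```

Emit:
carry_out(linear=[[0,0,0],[0,0,0],[0,0,0],[0,0,0],[0,0,0],[0,0,0.016],[0.003,0,0],[0,0,0]], angular=[[0,0,0],[0,0,0],[0,0,0],[0,0,0],[0,0,0],[0,0,0],[0,0,0.75],[0,0,1]], hand=[0,0,0,0,0,0,0,0])

```text
clock: 47.2
position: [0.629, -0.0564, 0.2355]
ee_rot: [-0.0, 0.992, -0.125, 0.0]
contact_force: [0.6, 0.6, -1.8]
width: 0.0389
gripper_force: 40.6
```

Emit:
carry_out(linear=[[0,0,0],[0,0,0],[0,0,0],[0,0,0],[0,0,0],[0,0,0],[0,0,0],[0,0,0]], angular=[[0,0,1],[0,0,1],[0,0,1],[0,0,1],[0,0,1],[0,0,1],[0,0,1],[0,0,1]], hand=[0,0,0,0,0,0,0,0])

```text
clock: 47.87
position: [0.6286, -0.0563, 0.2348]
ee_rot: [-0.0, 0.981, 0.194, -0.001]
contact_force: [0.3, -0.2, -2.1]
width: 0.0388
gripper_force: 40.6
```

Emit:
carry_out(linear=[[0,0,0],[0,0,0],[0,0,0],[0,0,0],[0,0,0],[0,0,0],[0,0,0],[0,0,0]], angular=[[0,0,1],[0,0,1],[0,0,1],[0,0,1],[0,0,1],[0,0,1],[0,0,1],[0,0,1]], hand=[0,0,0,0,0,0,0,0])

```text
clock: 48.53
position: [0.6286, -0.0563, 0.2348]
ee_rot: [-0.001, 0.87, 0.493, -0.0]
contact_force: [0.3, -0.6, -2.1]
width: 0.0389
gripper_force: 40.5
```

Emit:
carry_out(linear=[[0,0,0],[0,0,0],[0,0,0],[0,0,0],[0,0,0],[0,0,0],[0,0,0],[0,0,0]], angular=[[0,0,1],[0,0,1],[0,0,1],[0,0,1],[0,0,1],[0,0,1],[0,0,1],[0,0,1]], hand=[0,0,0,0,0,0,0,0])

```text
clock: 49.2
position: [0.6286, -0.0563, 0.2349]
ee_rot: [-0.001, 0.671, 0.741, -0.0]
contact_force: [0.1, 0.3, -1.9]
width: 0.0391
gripper_force: 40.5
```

Emit:
carry_out(linear=[[0,0,0],[0,0,0],[0,0,0],[0,0,0],[0,0,0],[0,0,0],[0,0,0],[0,0,0]], angular=[[0,0,1],[0,0,1],[0,0,1],[0,0,1],[0,0,1],[0,0,1],[0,0,1],[0,0,1]], hand=[0,0,0,0,0,0,0,0])

```text
clock: 49.87
position: [0.6286, -0.0563, 0.2348]
ee_rot: [-0.001, 0.404, 0.915, -0.0]
contact_force: [-0.4, 0.9, -2.2]
width: 0.0391
gripper_force: 40.5
```

Emit:
carry_out(linear=[[0,0,0],[0,0,0],[0,0,0],[0,0,0],[0,0,0],[0,0,0],[0,0,0],[0,0,0]], angular=[[0,0,1],[0,0,1],[0,0,1],[0,0,1],[0,0,1],[0,0,0],[0,0,0],[0,0,0]], hand=[0,0,0,0,0,0,0,0])

```text
clock: 50.53
position: [0.6288, -0.0564, 0.2351]
ee_rot: [-0.0, 0.217, 0.976, 0.0]
contact_force: [-0.4, -0.5, -2.5]
width: 0.0387
gripper_force: 40.5
```

Emit:
carry_out(linear=[[0,0,-0.008],[0,0,-0.008],[0,0,0],[0,0,0],[0,0,0],[0,0,0],[0,0,0],[0,0,0]], angular=[[0,0,0],[0,0,0],[0,0,0],[0,0,0],[0,0,0],[0,0,0],[0,0,0],[0,0,0]], hand=[0,0,0,0,0,1,1,1])

```text
clock: 51.2
position: [0.6288, -0.0566, 0.2269]
ee_rot: [-0.0, 0.216, 0.976, -0.0]
contact_force: [0.8, 0.5, 0.3]
width: 0.0735
gripper_force: 0.0
```

Emit:
carry_out(linear=[[0,0,0],[0,0,0],[0,0,0],[0,0,0.04],[0,0,0.06],[0,0,0.06],[0.002,0.04,0],[0.002,0.065,0]], angular=[[0,0,0],[0,0,0],[0,0,0],[0,0,0],[0,0,0],[0,0,0],[0,0,0],[0,0,0]], hand=[1,1,1,1,1,1,1,1])

```text
clock: 51.87
position: [0.632, -0.0061, 0.3099]
ee_rot: [0.003, 0.218, 0.976, -0.0]
contact_force: [0.5, -0.2, -0.6]
width: 0.0854
gripper_force: 0.0
```

Emit:
carry_out(linear=[[0.002,0.065,0],[0.002,0.06,0],[0,0,0],[0,0,0],[0,0,0]], angular=[[0,0,0],[0,0,0],[0,0,0],[0,0,0],[0,0,0]], hand=[1,1,1,1,1])

```text
clock: 52.28
position: [0.6329, 0.0583, 0.3071]
ee_rot: [0.0, 0.216, 0.976, -0.0]
contact_force: [-0.0, -0.2, 0.4]
width: 0.0856
gripper_force: 0.0
```

```bash
python3 -c "
from h import *
s=manip.get_state();print(s['position'],s['qpos'])
a=cv2.imread('pics/s8.png');snap('scene','pics/s12.png');b=cv2.imread('pics/s12.png')
for n,c in dict(A=(.6325,.0585),B=(.629,-.0565),C=(.6255,-.1715)).items():
    u,v=proj('scene',[*c,.06])[0].astype(int)
    t=a[v-14:v+10,u-9:u+9];w=b[v-34:v+30,u-29:u+29];m=cv2.matchTemplate(w,t,cv2.TM_CCOEFF_NORMED);_,s,_,p=cv2.minMaxLoc(m);print(n,s,p[0]-20,p[1]-20)
"
```

```text
[0.63288567 0.05828546 0.30708709] [-1.73324001e-02  4.29868245e-01  1.51750642e+00 -8.68852457e-04
  1.19436985e+00 -1.15291563e+00]
A 0.7216147780418396 0 0
B 0.960675060749054 0 0
C 0.9341685771942139 0 1
```

Emit:
carry_out(linear=[[0,0,-0.04],[0,0,-0.06],[0,0,-0.05],[0,0,-0.01],[0,0,0],[0,0,0],[0,0,0],[0,0,0]], angular=[[0,0,0],[0,0,0],[0,0,0],[0,0,0],[0,0,0],[0,0,0],[0,0,0],[0,0,0]], hand=[1,1,1,1,1,1,0,0])

```text
clock: 53.0
position: [0.6337, 0.0582, 0.2291]
ee_rot: [0.002, 0.216, 0.976, 0.0]
contact_force: [0.8, -0.4, -0.6]
width: 0.064
gripper_force: 0.0
```

Emit:
carry_out(linear=[[0,0,0],[0,0,0],[0,0,0],[0,0,0],[0,0,0],[0,0,0.016],[0,0,0],[0,0,0]], angular=[[0,0,0],[0,0,0],[0,0,0],[0,0,0],[0,0,0],[0,0,0],[0,0,-0.4],[0,0,-1]], hand=[0,0,0,0,0,0,0,0])

```text
clock: 53.67
position: [0.6328, 0.0585, 0.2355]
ee_rot: [-0.0, 0.271, 0.962, 0.0]
contact_force: [-0.1, 0.4, -1.2]
width: 0.0388
gripper_force: 40.7
```

Emit:
carry_out(linear=[[0,0,0],[0,0,0],[0,0,0],[0,0,0],[0,0,0],[0,0,0],[0,0,0],[0,0,0]], angular=[[0,0,-1],[0,0,-1],[0,0,-1],[0,0,-1],[0,0,-1],[0,0,-1],[0,0,-1],[0,0,-1]], hand=[0,0,0,0,0,0,0,0])

```text
clock: 54.33
position: [0.6326, 0.0585, 0.2349]
ee_rot: [-0.001, 0.561, 0.828, -0.0]
contact_force: [0.2, 0.4, -2.2]
width: 0.0391
gripper_force: 40.6
```

Emit:
carry_out(linear=[[0,0,0],[0,0,0],[0,0,0],[0,0,0],[0,0,0],[0,0,0],[0,0,0],[0,0,0]], angular=[[0,0,-1],[0,0,-1],[0,0,-1],[0,0,-1],[0,0,-1],[0,0,-1],[0,0,-1],[0,0,-1]], hand=[0,0,0,0,0,0,0,0])

```text
clock: 55.0
position: [0.6326, 0.0585, 0.2349]
ee_rot: [-0.0, 0.793, 0.609, -0.001]
contact_force: [-0.7, 0.4, -2.5]
width: 0.0389
gripper_force: 40.6
```

Emit:
carry_out(linear=[[0,0,0],[0,0,0],[0,0,0],[0,0,0],[0,0,0],[0,0,0],[0,0,0],[0,0,0]], angular=[[0,0,-1],[0,0,-1],[0,0,-1],[0,0,-1],[0,0,-1],[0,0,-1],[0,0,-1],[0,0,-1]], hand=[0,0,0,0,0,0,0,0])

```text
clock: 55.67
position: [0.6326, 0.0585, 0.2349]
ee_rot: [-0.0, 0.944, 0.329, -0.001]
contact_force: [-0.3, -0.2, -2.8]
width: 0.0389
gripper_force: 40.6
```

Emit:
carry_out(linear=[[0,0,0],[0,0,0],[0,0,0],[0,0,0],[0,0,0],[0,0,0],[0,0,0],[0,0,0]], angular=[[0,0,-1],[0,0,-1],[0,0,-1],[0,0,-1],[0,0,-1],[0,0,-1],[0,0,-1],[0,0,-1]], hand=[0,0,0,0,0,0,0,0])

```text
clock: 56.33
position: [0.6326, 0.0586, 0.2349]
ee_rot: [0.0, 1.0, 0.015, -0.001]
contact_force: [-0.3, 0.9, -1.4]
width: 0.0387
gripper_force: 40.6
```

Emit:
carry_out(linear=[[0,0,0],[0,0,0],[0,0,0],[0,0,0],[0,0,0],[0,0,0],[0,0,0],[0,0,0]], angular=[[0,0,-1],[0,0,-1],[0,0,-1],[0,0,-1],[0,0,-1],[0,0,0],[0,0,0],[0,0,0]], hand=[0,0,0,0,0,0,0,0])

```text
clock: 57.0
position: [0.6328, 0.0585, 0.2351]
ee_rot: [0.0, 0.983, -0.181, -0.0]
contact_force: [0.2, -0.3, -2.0]
width: 0.0389
gripper_force: 40.6
```

Emit:
carry_out(linear=[[0,0,-0.008],[0,0,-0.008],[0,0,0],[0,0,0],[0,0,0],[0,0,0],[0,0,0],[0,0,0]], angular=[[0,0,0],[0,0,0],[0,0,0],[0,0,0],[0,0,0],[0,0,0],[0,0,0],[0,0,0]], hand=[0,0,0,0,0,1,1,1])

```text
clock: 57.67
position: [0.6329, 0.0585, 0.2271]
ee_rot: [0.0, 0.983, -0.182, -0.0]
contact_force: [-0.1, 0.3, -0.9]
width: 0.0736
gripper_force: 0.0
```

Emit:
carry_out(linear=[[0,0,0],[0,0,0],[0,0,0],[0,0,0.04],[0,0,0.06],[0,0,0.07],[0,0,0.05],[-0.012,0.035,0]], angular=[[0,0,0],[0,0,0],[0,0,0],[0,0,0],[0,0,0],[0,0,0],[0,0,0],[0,0,0]], hand=[1,1,1,1,1,1,1,0.5])

```text
clock: 58.33
position: [0.6296, 0.0739, 0.3436]
ee_rot: [-0.0, 0.983, -0.183, 0.007]
contact_force: [1.1, 0.7, 0.1]
width: 0.0754
gripper_force: 0.0
```

Emit:
carry_out(linear=[[-0.025,0.07,0],[-0.025,0.07,0],[-0.025,0.07,0],[-0.025,0.07,0],[-0.025,0.07,0],[-0.025,0.07,0],[-0.025,0.07,0],[-0.013,0.035,0]], angular=[[0,0,0],[0,0,0],[0,0,0],[0,0,0],[0,0,0],[0,0,0],[0,0,0],[0,0,0]], hand=[0,0,0,0,0,0,0,0])

```text
clock: 59.0
position: [0.5311, 0.3421, 0.3372]
ee_rot: [-0.001, 0.984, -0.181, -0.001]
contact_force: [0.4, 0.1, -1.0]
width: 0.0
gripper_force: 0.0
```

Emit:
carry_out(linear=[[0,0,0],[0,0,0],[0,0,0]], angular=[[0,0,0],[0,0,0],[0,0,0]], hand=[0,0,0])

```text
clock: 59.25
position: [0.5331, 0.338, 0.3371]
ee_rot: [0.0, 0.983, -0.182, 0.0]
contact_force: [-0.7, -1.0, -0.6]
width: 0.0003
gripper_force: 0.0
```

```bash
python3 -c "
from h import *
s=manip.get_state();print(s['position'])
six(13)"
```

```text
[0.53307102 0.33801049 0.33709   ]
```

View pics/v13.png

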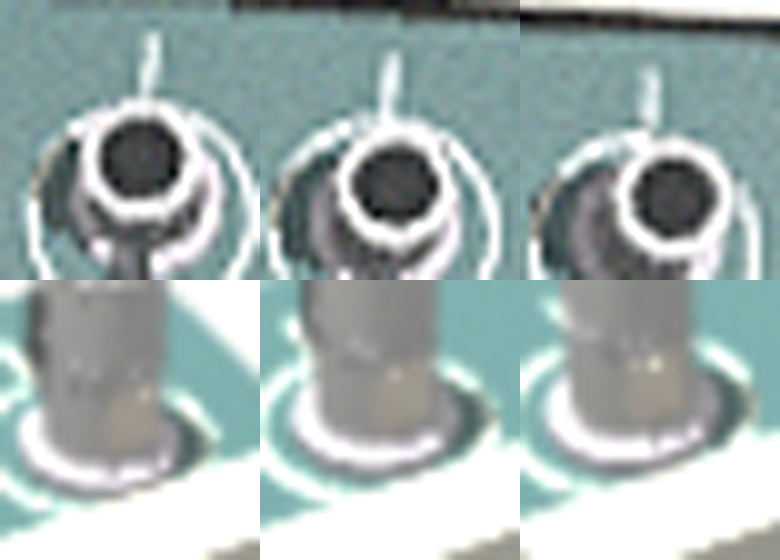

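Only the shells' tops and the absence of bar-side blades show here. Now check the blades on the far side (last picture), with the position numbers.

Run:
```python
from h import *
np.set_printoptions(precision=4,suppress=True)
b=cv2.imread("pics/t13.png")
f=lambda x:cv2.resize(cv2.convertScaleAbs(b[145:181,x:x+26],alpha=1.6),(260,360),interpolation=cv2.INTER_CUBIC)
cv2.imwrite("pics/v14.png",np.hstack([f(x) for x in(236,271,304)]))
P=lambda x,y,o:np.array([o+(x+.5)/10-.5,140+(y+.5)/10-.5])
for n,o,t,r in[("A",236,(140,155),(.6317,.0575)),("B",271,(137,183),(.6284,-.0575)),("C",304,(155,195),(.6253,-.1725))]:
    q=ray("top",P(*t,o),.089)[:2];print(n,q,"off ring(top cam)",q-r)
    for e in(-.2,-.1,0,.1,.2):
        a=e-.029+np.pi
        pts=[[q[0]+R*np.cos(a),q[1]+R*np.sin(a),z] for R,z in((.03,.044),(.048,.044),(.048,.01))]
        print(e,((proj("top",pts)-[o,145]+.5)*10).ravel().round())
```

```text
A [0.6381 0.0558] off ring(top cam) [ 0.0064 -0.0017]
-0.2 [122. 213. 109. 264. 113. 278.]
-0.1 [131. 215. 123. 267. 126. 280.]
0 [140. 216. 137. 268. 140. 282.]
0.1 [149. 216. 151. 268. 154. 282.]
0.2 [157. 215. 165. 267. 168. 280.]
B [ 0.6313 -0.0587] off ring(top cam) [ 0.0029 -0.0012]
-0.2 [110. 240.  97. 292.  94. 305.]
-0.1 [119. 242. 111. 294. 107. 307.]
0 [128. 243. 125. 296. 121. 309.]
0.1 [137. 243. 139. 296. 135. 309.]
0.2 [145. 242. 154. 294. 149. 307.]
C [ 0.6299 -0.1735] off ring(top cam) [ 0.0046 -0.001 ]
-0.2 [119. 252. 106. 303.  96. 316.]
-0.1 [128. 254. 120. 306. 110. 319.]
0 [137. 255. 135. 307. 123. 320.]
0.1 [145. 255. 149. 307. 137. 320.]
0.2 [154. 254. 163. 306. 151. 319.]
```

View pics/v14.png

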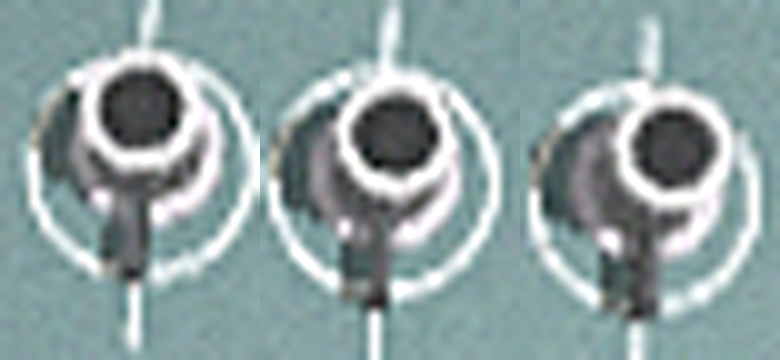

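The blades point away from the bar in all three. A reads about 6 mm toward the bar, so I'll measure the offsets more exactly from both views with dark-hole centroids.

```bash
cat > m.py <<'E'
from h import *
import sys
np.set_printoptions(precision=4,suppress=True)
tag=sys.argv[1]
FX={"top":fitfix({"top":"pics/t3.png"})["top"][0],"scene":fitfix({"scene":"pics/s3.png"})["scene"][0]}
for k,n in((.115,"A"),(0,"B"),(-.115,"C")):
    for cam in("top","scene"):
        F=FX[cam];c,s=np.cos(F[2]),np.sin(F[2]);r=np.array([F[0]-s*k,F[1]+c*k])
        g=cv2.cvtColor(cv2.imread(f"pics/{cam[0]}{tag}.png"),cv2.COLOR_BGR2GRAY).astype(np.float32)
        G=cv2.GaussianBlur(g,(0,0),.7)
        t=np.linspace(0,2*np.pi,48,endpoint=False)
        def cost(p):  # bright rim r~18mm, dark hole r~10mm at top; pale foot edge
            v=0
            for R,z,w in((.0185,.089,1),(.010,.089,-1),(.0245,.0,0)):
                if w==0: continue
                uv=proj(cam,np.c_[p[0]+R*np.cos(t),p[1]+R*np.sin(t),0*t+z]).astype(np.float32)
                v-=w*cv2.remap(G,uv[None,:,0],uv[None,:,1],cv2.INTER_LINEAR).mean()
            return v
        from scipy.optimize import brute
        q=brute(cost,(slice(r[0]-.015,r[0]+.015,.001),slice(r[1]-.015,r[1]+.015,.001)))
        d=q-r; print(n,cam,q,"offset in fixture",np.array([c*d[0]+s*d[1],-s*d[0]+c*d[1]]),cost(q))
E
python3 m.py 13; echo; python3 m.py 8
```

```text
Traceback (most recent call last):
  File "m.py", line 20, in <module>
    q=brute(cost,(slice(r[0]-.015,r[0]+.015,.001),slice(r[1]-.015,r[1]+.015,.001)))
  File "m.py", line 16, in cost
    uv=proj(cam,np.c_[p[0]+R*np.cos(t),p[1]+R*np.sin(t),0*t+z]).astype(np.float32)
       ~~~~^^^^^^^^^^^^^^^^^^^^^^^^^^^^^^^^^^^^^^^^^^^^^^^^^^^^
  File "h.py", line 7, in proj
    c=manip.camera_params(n); V=c["view"]; q=np.atleast_2d(P)@V[:3,:3].T+V[:3,3]
ValueError: time passes only in moves, steps and waits
Traceback (most recent call last):
  File "m.py", line 20, in <module>
    q=brute(cost,(slice(r[0]-.015,r[0]+.015,.001),slice(r[1]-.015,r[1]+.015,.001)))
  File "m.py", line 16, in cost
    uv=proj(cam,np.c_[p[0]+R*np.cos(t),p[1]+R*np.sin(t),0*t+z]).astype(np.float32)
       ~~~~^^^^^^^^^^^^^^^^^^^^^^^^^^^^^^^^^^^^^^^^^^^^^^^^^^^^
  File "h.py", line 7, in proj
    c=manip.camera_params(n); V=c["view"]; q=np.atleast_2d(P)@V[:3,:3].T+V[:3,3]
ValueError: time passes only in moves, steps and waits
```

Too many camera_params calls, so cache them.

```bash
sed -i 's/    c=manip.camera_params(n); V=/    c=cam(n); V=/; s/^def snap/import functools\ncam=functools.cache(lambda n:manip.camera_params(n))\ndef snap/' h.py; sed -i 's/ cam in(/ cm in(/; s/FX\[cam\]/FX[cm]/; s/{cam\[0\]}/{cm[0]}/; s/proj(cam,/proj(cm,/; s/print(n,cam,/print(n,cm,/' m.py
python3 m.py 13; echo; python3 m.py 8
```

```text
A top [0.6374 0.0555] offset in fixture [ 0.0059 -0.0018] -85.17169
A scene [0.6328 0.0592] offset in fixture [-0.0009 -0.0005] -73.806816
B top [ 0.6311 -0.0585] offset in fixture [ 0.0027 -0.0009] -86.98341
B scene [ 0.626  -0.0545] offset in fixture [-0.004   0.0006] -77.43272
C top [ 0.6292 -0.1733] offset in fixture [ 0.004  -0.0007] -81.95885
C scene [ 0.6249 -0.1701] offset in fixture [-0.0012  0.0001] -78.66948

A top [0.6337 0.0575] offset in fixture [0.0022 0.0001] -79.97298
A scene [0.6289 0.0612] offset in fixture [-0.0049  0.0013] -71.988686
B top [ 0.6302 -0.0599] offset in fixture [ 0.0019 -0.0023] -83.265945
B scene [ 0.6251 -0.0562] offset in fixture [-0.0048 -0.0011] -76.84484
C top [ 0.6262 -0.173 ] offset in fixture [ 0.0009 -0.0005] -81.64415
C scene [ 0.6219 -0.1695] offset in fixture [-0.0042  0.0005] -79.8444
```

Averaged over both views, all three shells are within 3 mm of their ring centres. Now throw the lever back.

Emit:
carry_out(linear=[[0,0,-0.05],[0,0,-0.06],[0,0,-0.052],[0,0,0],[0,0,0]], angular=[[0,0,0],[0,0,0],[0,0,0],[0,0,0],[0,0,0]], hand=[0,0,0,0,0])

```text
clock: 59.77
position: [0.5331, 0.3372, 0.2551]
ee_rot: [0.001, 0.983, -0.183, -0.001]
contact_force: [-0.1, 0.8, 0.1]
width: -0.0002
gripper_force: 0.0
```

Emit:
carry_out(linear=[[0.028,-0.0105,0],[0.028,-0.0105,0],[0.028,-0.0105,0],[0.028,-0.0105,0],[0.028,-0.0105,0],[0.02,-0.008,0],[0,0,0],[0,0,0]], angular=[[0,0,0],[0,0,0],[0,0,0],[0,0,0],[0,0,0],[0,0,0],[0,0,0],[0,0,0]], hand=[0,0,0,0,0,0,0,0])

```text
clock: 60.43
position: [0.6141, 0.3076, 0.2562]
ee_rot: [0.0, 0.983, -0.183, 0.001]
contact_force: [-0.6, 0.8, 0.3]
width: -0.0003
gripper_force: 0.0
```

Emit:
carry_out(linear=[[0.01,-0.004,0],[0.004,-0.001,0],[0,0,0]], angular=[[0,0,0],[0,0,0],[0,0,0]], hand=[0,0,0])

```text
clock: 60.68
position: [0.6177, 0.3065, 0.2561]
ee_rot: [0.0, 0.983, -0.182, -0.003]
contact_force: [-6.7, 1.9, 2.9]
width: -0.0005
gripper_force: 3.5
```

Emit:
carry_out(linear=[[0.01,-0.004,0],[0.004,-0.001,0],[0,0,0]], angular=[[0,0,0],[0,0,0],[0,0,0]], hand=[0,0,0])

```text
clock: 60.93
position: [0.6202, 0.3058, 0.2561]
ee_rot: [0.0, 0.983, -0.182, -0.01]
contact_force: [-18.5, 6.9, 8.6]
width: -0.0001
gripper_force: 10.1
```

Emit:
carry_out(linear=[[-0.03,0.011,0],[-0.03,0.011,0],[0,0,0.05],[0,0,0.07],[-0.04,0.05,0.03],[-0.04,0.05,0],[0,0,0],[0,0,0]], angular=[[0,0,0],[0,0,0],[0,0,0],[0,0,0],[0,0,0],[0,0,0],[0,0,0],[0,0,0]], hand=[0,0,0,0,0,0,0,0])

```text
clock: 61.6
position: [0.5557, 0.3655, 0.332]
ee_rot: [-0.0, 0.984, -0.18, 0.001]
contact_force: [-0.3, -0.5, 0.2]
width: 0.0002
gripper_force: 0.0
```

```bash
python3 - <<'E'
from h import *
snap("scene","pics/s15.png");snap("top","pics/t15.png")
s=manip.get_state();print(s["position"],s["contact_force"])
a=cv2.imread("pics/scene0.png");b=cv2.imread("pics/s15.png")
def m(a,b,u,v,h=10):
    t=a[v-h:v+h,u-h:u+h];w=b[v-h-15:v+h+15,u-h-15:u+h+15];_,s,_,p=cv2.minMaxLoc(cv2.matchTemplate(w,t,cv2.TM_CCOEFF_NORMED));return s,p[0]-15,p[1]-15
u,v=proj("scene",[.6377,.2959,.0969])[0].astype(int);print("ball vs start scene",m(a,b,u,v,8))
u,v=proj("top",[.6377,.2959,.0969])[0].astype(int);print("ball vs start top",m(cv2.imread("pics/top0.png"),cv2.imread("pics/t15.png"),u,v,8))
for n,c in dict(cup=None).items(): pass
E
python3 m.py 15
```

```text
[0.55687037 0.36411154 0.33102919] [ 0.3483917  -0.47029445 -0.32478911]
ball vs start scene (0.4373970329761505, 0, 1)
ball vs start top (0.9306086301803589, 0, -1)
A top [0.6374 0.0554] offset in fixture [ 0.006  -0.0019] -85.395966
A scene [0.6328 0.0592] offset in fixture [-0.0009 -0.0005] -73.42827
B top [ 0.6311 -0.0585] offset in fixture [ 0.0027 -0.0009] -86.50905
B scene [ 0.6261 -0.0548] offset in fixture [-0.0038  0.0004] -77.19912
C top [ 0.6292 -0.1732] offset in fixture [ 0.004  -0.0006] -81.789474
C scene [ 0.6249 -0.1701] offset in fixture [-0.0012  0.0001] -78.244026
```

The lever is back at its stop (18.5 N) with the ball where it started. The shells haven't moved and the arm is clear, so I'll hand in.

```bash
python3 -c "
from rig import manip
print(manip.sign_off())"
```

```text
the job is handed in; nothing more can be done
None
```

The job is handed in, though sign-off returned no verdict: the tray is flat on the mat, all three shells stand in their rings with blades away from the bar, and the lever went fully over and is now fully back.

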